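# Hang the tool tray on its studs and load it

## Robot

A 7-joint arm with a two-finger parallel gripper is mounted at the origin on a cart in front of the work surface, level with it; the furniture and walls round the work are solid. World frame = base frame: x ahead of the robot, y to its left, z up, the work surface at z = 0. Lengths are in m, angles in degrees, forces in N, time in s.
With the tool pointing down it reaches from about 0.425 to 0.875 m from the base axis. Payload 4.7 kg.
Tool frame: the origin (TCP) lies at the very end of the fingers, on their centre line; the grasp point (between the pads) lies 19 mm behind it; z points along the fingers, y is the direction in which the jaws open and shut (so a half turn about z gives the same grasp; the last joint's range is limited). The gripper opens to 87 mm and grips with 3 to 60 N. Pads are 19 mm wide; open, the fingers measure 117 mm over their backs; the gripper's body (75 mm by 190 mm) begins 51 mm behind the grasp point.
Start: joints at [65.151, 18.392, -4.016, 83.108, 1.295, 78.541, -3.26], TCP at [0.281, -0.586, 0.223] pointing down, gripper open.
Joint ranges: [-163.93, 163.93], [-17.29, 119.83], [-79.2, 71.16], [3.27, 140.29], [-89.18, 269.18], [5.43, 117.66], [-154.24, 154.24]. Speed limits (degrees/s): [147.25, 147.25, 180, 180, 180, 180, 180].

## Interface

Orientations are given as [roll, pitch, yaw] about the fixed x, y, z axes, in that order (R = Rz(yaw) Ry(pitch) Rx(roll)).
In Python, from cell import monitor, read_camera, camera_info, env, look_for gives the robot as it stands.
- The arm moves only by the tool servo_tool, never from a script. Its argument "commands" is one flat list of numbers, 6 for each row, row after row: the shift along the tool's x, y, z in mm, then the turn, a rotation vector about the tool's x, y, z in degrees. A call has 1 to 10 rows; each row shifts and turns the commanded pose from where the row before left it, along the tool's axes as they then stand; what a row does not reach is not made up. A row lasts 1/10 s, in which the tool goes at most 50 mm and 8.59 degrees, less where a joint would pass 70% of its speed; a pose out of reach is approached as far as the arm can. A call is refused whole if a number of a shift passes 50 or a number of a turn 8.59, either way. A call with a gripper value outside its range is refused whole. "jaw" is the finger opening in mm, from 0 to 87, set as the call begins (left out, the last holds). The fingers move at their own pace and stop on an object; "newtons" is the grip in N (left out, the last holds). Time passes only in rows, so rows that do not move let the fingers close. It gives the time, the measured TCP pose, the force and the opening at its end, in the units of the state.
- monitor.get_obs(): the state, without advancing time (a new reading comes with each control period).
- read_camera(name): name is "scene" or "top"; returns (picture, depth): 480x640x3 uint8, red, green, blue; 480x640 float32, m along the optical axis (not along the pixel's ray), 0 where there is no reading.
- camera_info(name): a dict with "camera_matrix" (3x3 intrinsics, pixels), "k1" (the pictures are not rectified: a ray, as slopes to the right and down, at radius r is drawn at 1 + k1 r^2 times it, then the intrinsics apply), "R" (3x3) and "t" (3): a world point X has camera coordinates R X + t. Camera axes: x right, y down, z forward; pixel columns grow to the right and rows downward; lengths in m; the calibration is good to about 2 mm. A picture is of the moment at which its call begins. camera_info takes no time and is no camera call.
- env.sign_off(): hands the job in, once; it reports no verdict.
Trained networks look in the newest picture that a camera, given by its name, has taken for a name from the list of things; names that differ only in an ending like _2 or _b are one class to them, and where a whole thing is asked for, a point or a joint stands for the part that bears it (a point fixed in the world has none). Each returns a list of dicts, best first, with "conf" (0 to 1); they miss things now and then, are a little off and sometimes report something else, mostly with a low value. They report only what shows in the picture. A call takes as long as a camera call.
- look_for(camera, label): "box" ([left, top, width, height] in pixels, round what is visible of it).
The state is a dict: "time_s": time; "qpos": joint angles; "joint_velocities": joint speeds; "effort": joint torques, N m; "tool_pos": TCP position; "tool_rot": TCP orientation; "force": force on the tool from outside, world axes, zero at the start; "wrist_torque": the same for the moment, N m; "grip_width": finger opening in m.
Only numpy, scipy, OpenCV 4.12 (cv2) and the standard library are available. Lean on these libraries where they do the work, as an engineer would, in place of code of your own. Each camera call takes 0.05 s, during which the arm holds its last target.

## Task

Hang the grey tool tray on the stud board: slip the two keyhole slots of its back plate over the two headed studs, then let it slide down until it is fully home and locked behind the heads, and let go. Then lay every scraper and file that is on the worktop flat in the hung tray, one to a compartment with its handle towards the front of the tray: the broad-bladed scrapers in the two outer compartments, which are wide at the back, the narrow files in the two inner ones. Leave the dropper bottle, the dish and the roll of tape where they stand.

Things in the scene. Friction and masses are not known exactly. Their poses are not given: they have to be found in the camera images.
- stud_board: Upright aluminium board fixed to the worktop, 260 mm wide, 118 mm high, 8 mm thick, with a foot behind it. Origin: foot of its front face, in the middle. x into the board (away from the robot), y to its left, z up. Its place and its yaw (up to 0.08 rad) vary.
- stud_l (a point): Left headed stud (larger y) of the board: point on its axis at the board's front face, 95 mm over the worktop; axes as the board's. The stud points to -x: shank 8 mm in diameter and 8 mm long, then a flat round head 20 mm in diameter, 6 mm thick (projects 14 mm in all). The studs are 124 mm apart.
- stud_r (a point): Right headed stud (smaller y), the same as the left one.
- tray: Loose grey tray, 0.4 kg, 150 mm in x, 232 mm in y. Origin under its centre; x from the front to the back plate, y to its left. Floor 3 mm thick; front lip 11 mm high; back plate 5 mm thick, 80 mm high, rear face 75 mm behind the origin, meant to lie against the board. Hung, its underside is 30 mm over the worktop and it droops forward by up to about 0.05 rad.
- tray_rib (a point): Grip point on the tray's carrying rib, near over its centre of mass: 42 mm over the underside, 18 mm behind the tray's middle, 57 mm in front of the plate's rear face. Axes are the tray's. The rib is an upright wall along x on the centre line, 12 mm thick, from 54 mm in front of this point to 52 mm behind, its top 56 mm over the underside.
- slot_l (a point): Left keyhole of the back plate (y = +62 mm): point on the plate's rear face, 65 mm over the underside, 57 mm behind and 23 mm above tray_rib, that meets stud_l when the tray hangs home (within some mm). The slot, 12 mm wide, is closed 69 mm over the underside; below it opens into a hole 26 mm across whose centre is 25 mm below this point. Axes are the tray's.
- slot_r (a point): Right keyhole of the back plate (y = -62 mm), the same; meets stud_r. In the tray, blocks 9 mm high over the floor part the compartments at the front (to 52 mm in front of the tray's middle) and at the back (from 38 mm behind it); in between the floor is open, as room for fingers. The compartments are 142 mm long.
- inner_l (a point): Tray, left inner (y = +45 mm) compartment (for a file), 22 mm wide at the back and 28 mm at the front: where the grip point of a tool lies that is laid flat in its middle. On the compartment's centre line, 10 mm over the tray's underside, 39 mm in front of tray_rib. Axes are the tray's.
- inner_r (a point): Tray, right inner (y = -45 mm) compartment (for a file), 22 mm wide at the back and 28 mm at the front: where the grip point of a tool lies that is laid flat in its middle. On the compartment's centre line, 10 mm over the tray's underside, 39 mm in front of tray_rib. Axes are the tray's.
- outer_l (a point): Tray, left outer (y = +90 mm) compartment (for a scraper), 44 mm wide at the back and 28 mm at the front: where the grip point of a tool lies that is laid flat in its middle. On the compartment's centre line, 10 mm over the tray's underside, 39 mm in front of tray_rib. Axes are the tray's.
- outer_r (a point): Tray, right outer (y = -90 mm) compartment (for a scraper), 44 mm wide at the back and 28 mm at the front: where the grip point of a tool lies that is laid flat in its middle. On the compartment's centre line, 10 mm over the tray's underside, 39 mm in front of tray_rib. Axes are the tray's.
- scraper_a_grip (a point): Scraper, 125 mm long, may be absent. Point: on its straight handle (70 x 16 mm, 14 mm high), half-way up: 7 mm over the underside, 42 mm from the butt end, 82 mm from the working end. x points to the working end, z up when it lies on its underside. Steel blade flush with the underside, 4 mm thick, its last 36 mm 34 mm wide, else 12 mm.
- file_a_grip (a point): Flat file, 125 mm long, may be absent. Point: on its straight handle (70 x 16 mm, 14 mm high), half-way up: 7 mm over the underside, 42 mm from the butt end, 82 mm from the working end. x points to the working end, z up when it lies on its underside. Dark steel blade flush with the underside, 12 mm wide, 5 mm thick.
- scraper_b_grip (a point): Scraper, 125 mm long, may be absent. Point: on its straight handle (70 x 16 mm, 14 mm high), half-way up: 7 mm over the underside, 42 mm from the butt end, 82 mm from the working end. x points to the working end, z up when it lies on its underside. Steel blade flush with the underside, 4 mm thick, its last 36 mm 34 mm wide, else 12 mm.
- file_b_grip (a point): Flat file, 125 mm long, may be absent. Point: on its straight handle (70 x 16 mm, 14 mm high), half-way up: 7 mm over the underside, 42 mm from the butt end, 82 mm from the working end. x points to the working end, z up when it lies on its underside. Dark steel blade flush with the underside, 12 mm wide, 5 mm thick.
- scraper_a_tip (a point): Working end of that scraper: middle of the blade's end edge, 2 mm over the underside.
- file_a_tip (a point): Working end of that file: middle of the blade's end edge, 2 mm over the underside.
- scraper_b_tip (a point): Working end of that scraper: middle of the blade's end edge, 2 mm over the underside.
- file_b_tip (a point): Working end of that file: middle of the blade's end edge, 2 mm over the underside.
- dropper_bottle: Amber dropper bottle with a black cap, 30 x 30 x 93 mm, origin at the centre of its foot. To be left alone.
- petri_dish: Clear round dish with lid, 60 mm in diameter, 14 mm high, origin at the centre of its underside. To be left alone.
- tape_roll: Roll of tape, 98 mm in diameter, 25 mm high, origin at the centre of its underside. To be left alone.

How it is judged:
By the outcome, as a careful person would: the job done as asked, in the order asked, and still so for the second after the job is handed in, with the robot touching nothing.
Of scraper_a, file_a, scraper_b, file_b only 3 to 4 are there at a start; the rules pass over those that are not, and their reading is None.
At some moment in a run one of scraper_a, file_a, scraper_b, file_b may be knocked a few centimetres aside while the robot is not near it.
It also fails if it takes over 210 s, if anything falls off the work surface, if the arm or the gripper's body presses on something with over 40 N, if the wrist force passes 120 N, or if a joint passes its speed limit or range.

## Working session

There is one attempt and no reset: what is moved stays moved. The work goes in short steps, Python scripts to look and compute and a tool call to move; the robot and the scene stay as the last step left them, time stands still between calls to the robot, and variables do not carry over. Pictures are saved under pics/ and viewed, and the job is handed in when it is done.

Besides the shell and the picture viewer there is one more tool, called as name(argument=value, ...), one argument or row to a line, values as JSON. servo_tool: Moves the arm, as the interface text tells. Its arguments: {"type":"object","properties":{"commands":{"type":"array","items":{"type":"number"}},"jaw":{"type":"number"},"newtons":{"type":"number"}},"required":["commands"]}

```bash
ls; mkdir -p pics
python3 - <<'E'
from cell import monitor, read_camera, camera_info, env, look_for
import cv2
print(monitor.get_obs())
for n in("scene","top"):
    p,d=read_camera(n); cv2.imwrite(f"pics/{n}0.png",p[:,:,::-1]); print(camera_info(n))
    for l in("stud_board","tray","scraper_a_grip","file_a_grip","dropper_bottle","petri_dish","tape_roll","stud_l","slot_l"):
        print(n,l,[(r["conf"],r["box"]) for r in look_for(n,l)])
E
```

```text
pics
{'time_s': 0.0, 'qpos': array([65.15140766, 18.43836224, -4.01497359, 83.17439044,  1.29401964,
       78.54134904, -3.25966244]), 'joint_velocities': array([ 0.02143611, -0.06475248, -0.001883  , -0.00014372, -0.04680394,
       -0.08147156,  0.00403031]), 'effort': array([-6.21227045e-04, -4.91287494e+01, -4.03957972e-01, -3.12530351e+01,
       -6.37532445e-02,  4.37817222e-02,  1.97196414e-04]), 'tool_pos': array([ 0.28114734, -0.58543698,  0.22147383]), 'tool_rot': array([-1.79891085e+02,  4.99522843e-03,  2.56579478e+01]), 'force': array([ 0.13626859,  0.07427926, -0.24686444]), 'wrist_torque': array([-0.03383831, -0.00566169, -0.07829037]), 'grip_width': 0.08691904651213236}
{'camera_matrix': array([[548.09828686,   0.        , 315.6427913 ],
       [  0.        , 548.09828686, 241.59926854],
       [  0.        ,   0.        ,   1.        ]]), 'k1': 0.037070410659543876, 'R': array([[-0.8858433 , -0.46371766, -0.01573475],
       [-0.32751102,  0.64894879, -0.68673284],
       [ 0.3286612 , -0.60318438, -0.72673958]]), 't': array([0.50844345, 0.29502942, 1.1031775 ])}
sc
[... 980 characters left out ...]
05327221, -0.01237693, -0.99850332]]), 't': array([-0.03854969,  0.58906501,  1.26142504])}
top stud_board [(0.7, [160.5, 189.4, 127.6, 41.5]), (0.56, [169.3, 233.8, 109.8, 78.2]), (0.16, [345.0, 239.2, 16.3, 54.6])]
top tray [(0.9, [165.9, 235.9, 115.5, 75.8])]
top scraper_a_grip [(0.83, [345.7, 235.1, 15.3, 57.8])]
top file_a_grip [(0.92, [465.1, 232.6, 5.0, 56.5]), (0.26, [170.5, 235.1, 113.4, 75.3])]
top dropper_bottle []
top petri_dish [(0.49, [155.9, 191.0, 133.4, 36.0]), (0.41, [415.5, 188.3, 13.4, 4.0])]
top tape_roll [(0.8, [443.1, 182.7, 40.3, 22.5]), (0.45, [415.3, 188.2, 13.8, 3.6])]
top stud_l [(0.91, [156.1, 191.7, 133.4, 35.9])]
top slot_l [(0.69, [165.6, 237.9, 111.7, 74.1])]
```

View pics/scene0.png

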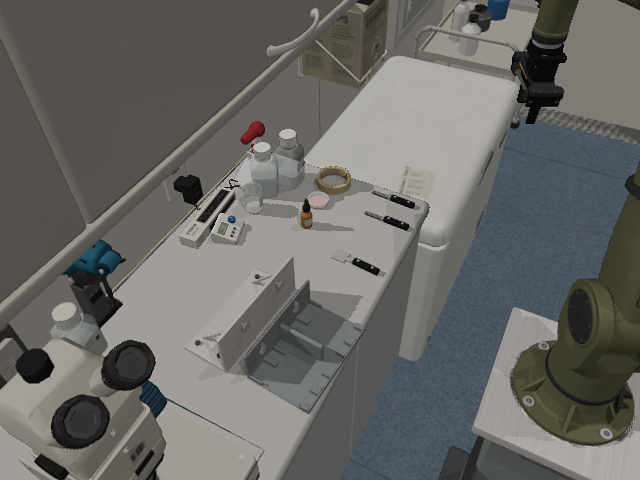

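View pics/top0.png

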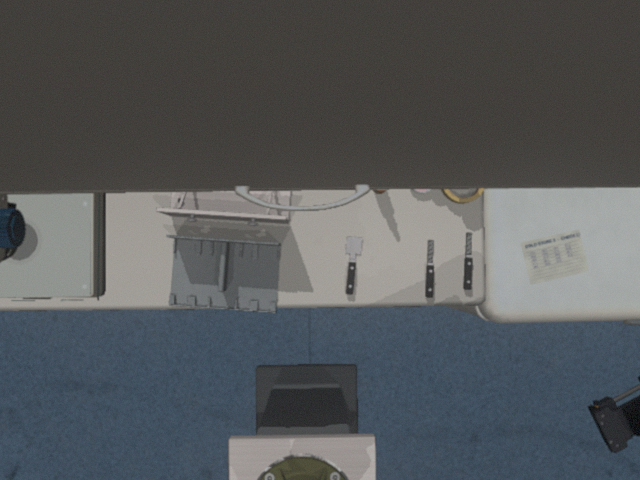

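```bash
cat > h.py <<'E'
from cell import monitor, read_camera, camera_info, env, look_for
import numpy as np, cv2
def undist(uv,ci):
    K=ci["camera_matrix"];k=ci["k1"]
    uv=np.asarray(uv,float).reshape(-1,2)
    d=np.stack([(uv[:,0]-K[0,2])/K[0,0],(uv[:,1]-K[1,2])/K[1,1]],1)
    s=d.copy()
    for _ in range(8): s=d/(1+k*(s**2).sum(1,keepdims=True))
    return s
def cloud(n,p=None):
    p,d=read_camera(n); ci=camera_info(n)
    v,u=np.mgrid[0:480,0:640]
    s=undist(np.stack([u.ravel(),v.ravel()],1),ci)
    z=d.ravel()
    c=np.concatenate([s*z[:,None],z[:,None]],1)
    X=(c-ci["t"])@ci["R"]
    X[z==0]=np.nan
    return p,d,X.reshape(480,640,3)
def ray_z(uv,ci,z):
    s=undist(uv,ci); r=np.c_[s,np.ones(len(s))]@ci["R"]; o=-ci["R"].T@ci["t"]
    return o+r*((z-o[2])/r[:,2])[:,None]
def proj(X,ci):
    X=np.asarray(X,float).reshape(-1,3)
    c=X@ci["R"].T+ci["t"]; s=c[:,:2]/c[:,2:]; s=s*(1+ci["k1"]*(s**2).sum(1,keepdims=True))
    K=ci["camera_matrix"]; return np.c_[s[:,0]*K[0,0]+K[0,2],s[:,1]*K[1,1]+K[1,2]]
E
python3 - <<'E'
from h import *
for n in("scene","top"):
    p,d,X=cloud(n); np.savez(f"/tmp/{n}.npz",p=p,X=X)
    ci=camera_info(n); print(n,"cam",-ci["R"].T@ci["t"])
T=np.load("/tmp/top.npz");X=T["X"]
for uv in [(300,100),(300,180),(300,205),(120,250),(310,250),(240,193),(230,214),(224,250),(224,270),(225,240),(600,250),(50,250),(452,185),(351,265),(351,285),(430,290),(468,280),(354,242)]:
    print(uv,X[uv[1],uv[0]].round(4))
S=np.load("/tmp/scene.npz");Y=S["X"]
for uv in [(305,345),(290,262),(200,345),(305,220),(333,180),(318,200),(372,268),(340,256),(400,222),(405,201)]:
    print('s',uv,Y[uv[1],uv[0]].round(4))
p=T["p"];cv2.imwrite("pics/topc.png",cv2.resize(p[180:320,150:490,::-1],None,fx=2.35,fy=2.35*1,interpolation=cv2.INTER_CUBIC))
p=S["p"];cv2.imwrite("pics/scc.png",cv2.resize(p[240:420,170:380,::-1],None,fx=3.3,fy=3.3,interpolation=cv2.INTER_CUBIC))
E
```

```text
scene cam [0.18445497 0.70973466 1.01232938]
top cam [ 0.52052966 -0.02955547  1.2914535 ]
(300, 100) [ 0.6125 -0.0234  0.9692]
(300, 180) [ 0.6148 -0.0165  0.6492]
(300, 205) [ 0.6554 -0.0026 -0.004 ]
(120, 250) [0.5605 0.3919 0.0023]
(310, 250) [ 0.556  -0.0235 -0.0013]
(240, 193) [0.6055 0.0533 0.6157]
(230, 214) [0.6268 0.1353 0.1118]
(224, 250) [0.5565 0.1557 0.0574]
(224, 270) [0.5147 0.1569 0.0507]
(225, 240) [0.5762 0.15   0.0809]
(600, 250) [ 0.5511 -0.7361 -0.1372]
(50, 250) [0.5595 0.5097 0.086 ]
(452, 185) [ 0.6149 -0.196   0.5965]
(351, 265) [ 0.5222 -0.1118  0.0143]
(351, 285) [ 0.4791 -0.1112  0.014 ]
(430, 290) [ 0.4659 -0.2827  0.0113]
(468, 280) [ 0.4863 -0.3673  0.0075]
(354, 242) [ 0.5723 -0.1199  0.0011]
s (305, 345) [0.5093 0.1702 0.0339]
s (290, 262) [0.6163 0.0372 0.1055]
s (200, 345) [0.7199 0.2568 0.0055]
s (305, 220) [ 0.6872 -0.1587  0.0324]
s (333, 180) [ 0.7113 -0.3688 -0.0027]
s (318, 200) [ 0.7031 -0.2609  0.0116]
s (372, 268) [ 0.4752 -0.1022  0.0146]
s (340, 256) [ 5.655e-01 -1.138e-01  4.000e-04]
s (400, 222) [ 0.4748 -0.2827  0.01  ]
s (405, 201) [ 0.4917 -0.3604  0.0132]
```

```bash
sleep 1
```

```text
(no output)
```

View pics/topc.png

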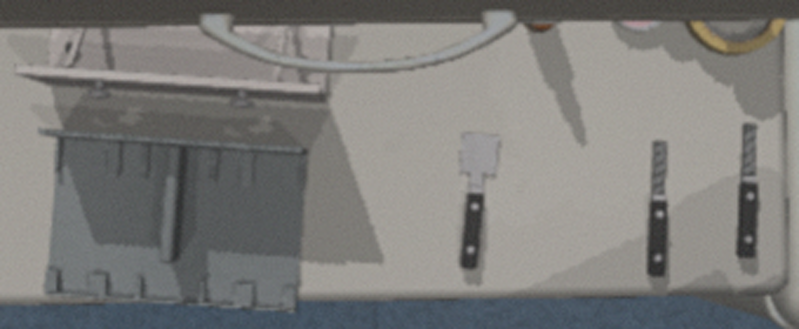

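View pics/scc.png

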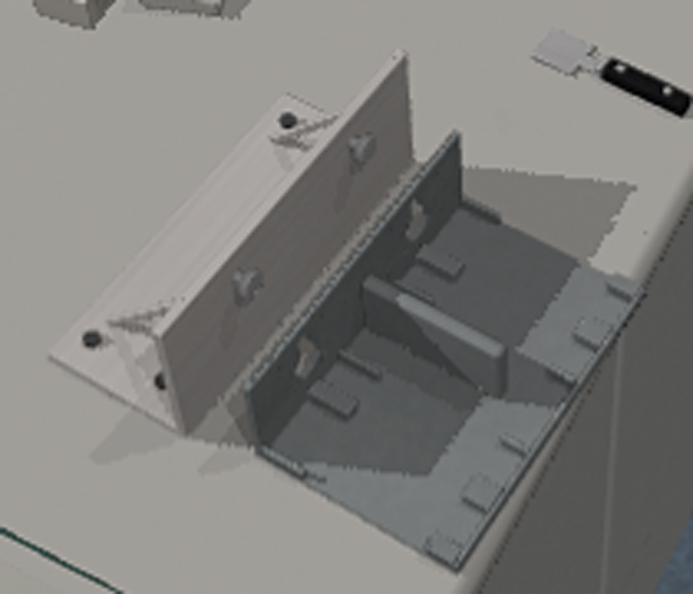

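```bash
cat > fit.py <<'E'
from h import *
def plane(P,it=300,th=0.004):
    P=P[~np.isnan(P).any(1)]
    rng=np.random.default_rng(0);best=None
    for _ in range(it):
        a=P[rng.choice(len(P),3,False)];n=np.cross(a[1]-a[0],a[2]-a[0])
        if np.linalg.norm(n)<1e-9: continue
        n/=np.linalg.norm(n);m=abs((P-a[0])@n)<th
        if best is None or m.sum()>best.sum(): best=m
    for _ in range(5):
        Q=P[best];c=Q.mean(0);n=np.linalg.svd(Q-c,full_matrices=False)[2][2];best=abs((P-c)@n)<th
    return c,n*np.sign(n[0]) if abs(n[0])>.3 else n*np.sign(n[2]),best.sum(),len(P)
def poly(X,pts):
    m=np.zeros(X.shape[:2],np.uint8);cv2.fillPoly(m,[np.int32(np.round(pts))],1);return X[m>0]
E
python3 - <<'E'
from fit import *
Y=np.load("/tmp/scene.npz")["X"];X=np.load("/tmp/top.npz")["X"]
o=np.array([170,240])
f=lambda l:np.array(l)/3.3+o
c=lambda l:np.array(l)/2.35+[150,180]
b=plane(poly(Y,f([(185,345),(395,95),(400,150),(255,340),(190,410)])));print("board",b, "yaw",np.degrees(np.arctan2(b[1][1],b[1][0])))
b=plane(poly(Y,f([(255,400),(455,160),(455,195),(370,280),(265,430)])));print("plate",b, "yaw",np.degrees(np.arctan2(b[1][1],b[1][0])))
b=plane(poly(Y,f([(425,560),(330,475),(440,465),(530,330),(575,270),(625,290),(560,360),(480,490)])));print("floor",b)
b=plane(poly(X,c([(85,180),(160,180),(155,270),(65,260)])));print("floor top",b)
b=plane(poly(X,c([(340,150),(440,150),(440,260),(400,260)])));print("table top",b)
b=plane(poly(Y,np.array([(300,270),(350,230),(380,240),(325,275)])));print("table sc",b)
b=plane(poly(X,c([(168,190),(176,190),(172,250),(165,250)])));print("rib top top",b)
b=plane(poly(Y,f([(405,297),(500,352),(500,362),(400,305)])),th=.006);print("rib top sc",b)
p=np.load("/tmp/top.npz")["p"];cv2.imwrite("pics/t1.png",cv2.resize(p[195:318,150:300,::-1],None,fx=5,fy=4.8,interpolation=cv2.INTER_CUBIC))
p=np.load("/tmp/scene.npz")["p"];cv2.imwrite("pics/s1.png",cv2.resize(p[250:350,180:310,::-1],None,fx=6,fy=6,interpolation=cv2.INTER_CUBIC))
E
```

```text
board (array([0.62570582, 0.16627325, 0.04992136]), array([ 0.99721081, -0.07454061,  0.00378082]), np.int64(1309), 1404) yaw -4.274858137316802
plate (array([0.57695078, 0.16620321, 0.04218664]), array([ 0.99602847, -0.08137035,  0.03614072]), np.int64(543), 611) yaw -4.670395972317395
floor (array([0.47330282, 0.19153183, 0.00132301]), array([0.00158772, 0.00239358, 0.99999587]), np.int64(1548), 1751)
floor top (array([0.50266326, 0.21696505, 0.00226781]), array([-0.00573101,  0.00535421,  0.99996924]), np.int64(1188), 1336)
table top (array([ 0.52478589, -0.04812191, -0.00090641]), array([-2.57473140e-04, -3.61272781e-03,  9.99993441e-01]), np.int64(1282), 1458)
table sc (array([ 0.57110558, -0.12718925, -0.00185227]), array([ 0.01130291, -0.00797398,  0.99990433]), np.int64(1331), 1498)
rib top top (array([0.5084304 , 0.16008474, 0.05493691]), array([0.07504773, 0.20084079, 0.97674501]), np.int64(102), 117)
rib top sc (array([0.50536215, 0.1676902 , 0.05274593]), array([-0.09595276, -0.99082903,  0.09513618]), np.int64(124), 124)
```

```bash
sleep 1
```

```text
(no output)
```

View pics/t1.png

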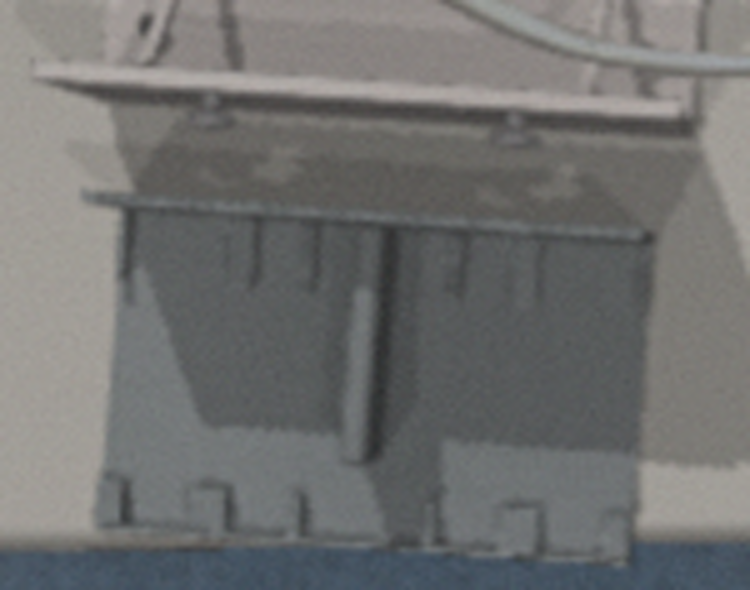

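View pics/s1.png

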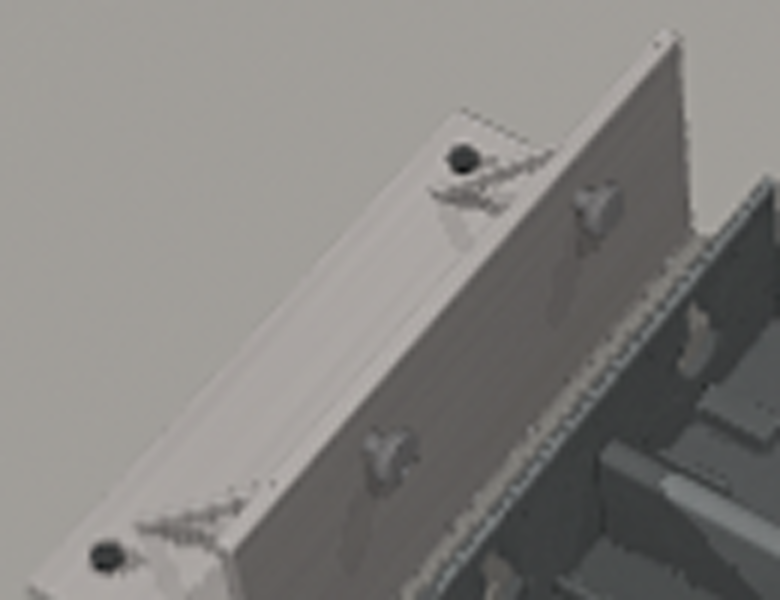

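```bash
cat > ov.py <<'E'
from fit import *
def Rz(a): return np.array([[np.cos(a),-np.sin(a),0],[np.sin(a),np.cos(a),0],[0,0,1]])
def Ry(a): return np.array([[np.cos(a),0,np.sin(a)],[0,1,0],[-np.sin(a),0,np.cos(a)]])
def Rx(a): return np.array([[1,0,0],[0,np.cos(a),-np.sin(a)],[0,np.sin(a),np.cos(a)]])
def circ(c,r,n=24):
    t=np.linspace(0,2*np.pi,n+1);return np.c_[np.full(n+1,c[0]),c[1]+r*np.cos(t),c[2]+r*np.sin(t)]
def board():
    L=[[(0,.13,0),(0,.13,.118),(0,-.13,.118),(0,-.13,0),(0,.13,0)],[(0,.13,.118),(.008,.13,.118),(.008,-.13,.118),(0,-.13,.118)]]
    for y in(.062,-.062): L+= [circ((-.008,y,.095),.01),circ((-.014,y,.095),.01),circ((0,y,.095),.004)]
    return L
def tray():
    y=.116;L=[[(-.075,-y,0),(-.075,y,0),(.075,y,0),(.075,-y,0),(-.075,-y,0)],[(.075,-y,0),(.075,-y,.08),(.075,y,.08),(.075,y,0)],[(.07,-y,.003),(.07,-y,.08),(.07,y,.08),(.07,y,.003)],
     [(-.075,-y,.011),(-.075,y,.011)]]
    for s in(-.006,.006): L.append([(-.036,s,.003),(-.036,s,.056),(.07,s,.056)])
    L.append([(-.036,-.006,.056),(-.036,.006,.056)])
    for s in(.062,-.062): L.append(circ((.07,s,.04),.013));L.append([(.07,s+.006,.05),(.07,s+.006,.069),(.07,s-.006,.069),(.07,s-.006,.05)])
    return L
def draw(img,ci,L,R,t,crop,s,col):
    for l in L:
        q=proj(np.array(l)@R.T+t,ci);q=(q-crop[:2]+.5)*s
        cv2.polylines(img,[np.int32(np.round(q*8))],False,col,1,cv2.LINE_AA,3)
def view(name,p,items,crop,s,out):
    x,y,w,h=crop;img=np.ascontiguousarray(cv2.resize(p[y:y+h,x:x+w,::-1],None,fx=s,fy=s,interpolation=cv2.INTER_CUBIC))
    img=cv2.convertScaleAbs(img,alpha=1.3,beta=20)
    ci=camera_info(name)
    for L,R,t,c in items: draw(img,ci,L,R,np.array(t),np.array(crop),s,c)
    cv2.imwrite(out,img)
E
python3 - <<'E'
from ov import *
ci=camera_info("top")
g=lambda l:(np.array(l,float)+.5)/[5,4.8]-.5+[150,195]
print("board rear top",ray_z(g([(33,63),(692,100)]),ci,.118))
r=ray_z(g([(33,63),(692,100)]),ci,.118);d=r[0]-r[1];yw=np.arctan2(-d[0],d[1]);print(np.degrees(yw),np.linalg.norm(d))
m=r.mean(0)
bt=m-Rz(yw)@[.008,0,.118];print(bt)
r=ray_z(g([(82,193),(652,232)]),ci,.08);d=r[0]-r[1];ty=np.arctan2(-d[0],d[1]);print("plate",np.degrees(ty),np.linalg.norm(d))
tt=r.mean(0)-Rz(ty)@[.075,0,.08];print(tt)
json=dict(bt=bt,yw=yw,tt=tt,ty=ty);np.savez("/tmp/est.npz",**json)
for n,crop,s,o in(("top",(150,195,150,123),5,"pics/o1.png"),("scene",(180,245,190,170),4,"pics/o2.png")):
    p=np.load(f"/tmp/{n}.npz")["p"]
    view(n,p,[(board(),Rz(yw),bt,(0,0,255)),(tray(),Rz(ty),tt,(0,255,0))],crop,s,o)
E
```

```text
board rear top [[0.64051424 0.28185308 0.118     ]
 [0.62207459 0.01896154 0.118     ]]
-4.012250286564136 0.26353743865146684
[6.23314026e-01 1.50967072e-01 1.11022302e-16]
plate -4.717565564430141 0.23487657858305822
[5.03901411e-01 1.60644046e-01 6.93889390e-17]
```

```bash
sleep 1
```

```text
(no output)
```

View pics/o1.png

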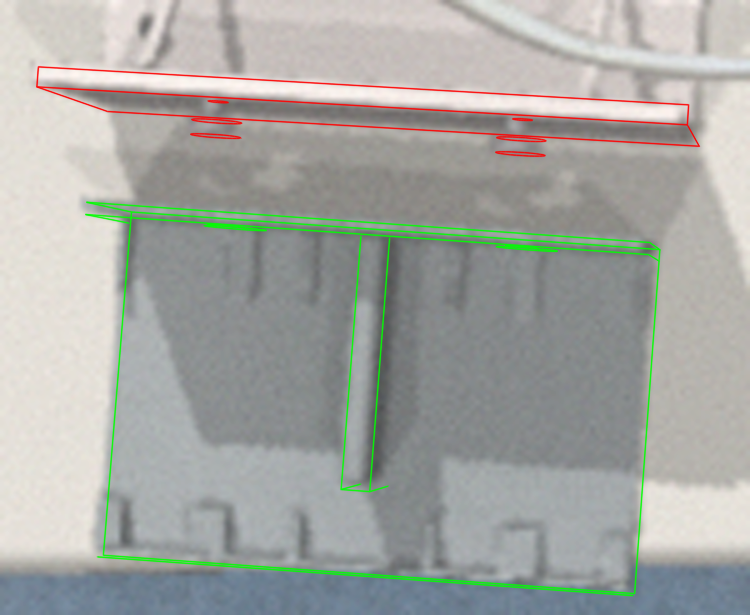

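View pics/o2.png

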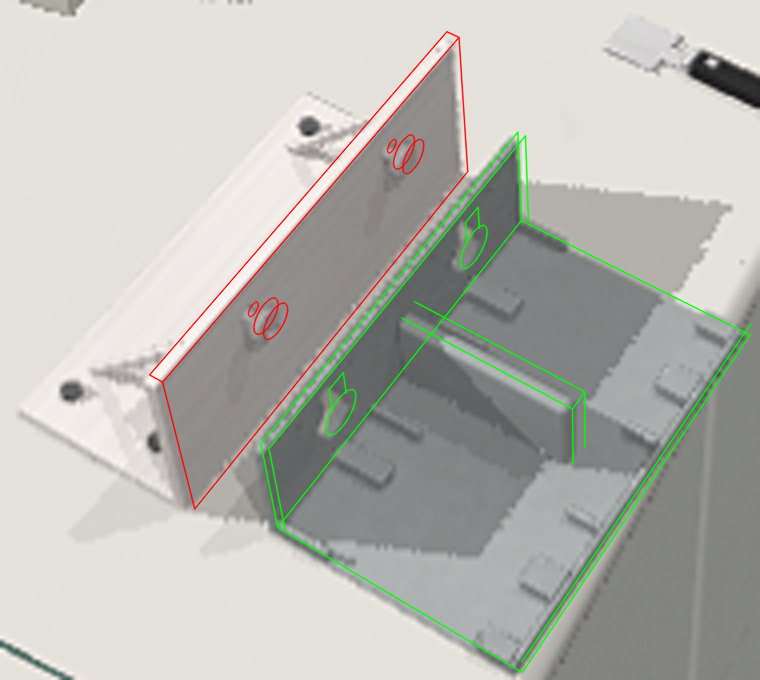

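```bash
cat > mv.py <<'E'
import sys
from h import *
from scipy.spatial.transform import Rotation as Ro
def plan(pos,yaw,step=40,tstep=8,n=None,pitch=0,start=None):
    """rows from the measured pose to TCP pos (m) and yaw (deg), tool down"""
    o=monitor.get_obs()
    p0,r0=(np.array(o["tool_pos"]),Ro.from_euler("xyz",o["tool_rot"],degrees=True)) if start is None else start
    r1=Ro.from_euler("xyz",[180,pitch,yaw],degrees=True); p1=np.array(pos,float)
    w=(r0.inv()*r1).as_rotvec(degrees=True)
    k=n or int(max(1,np.ceil(np.linalg.norm(p1-p0)*1000/step),np.ceil(np.linalg.norm(w)/tstep)))
    rows=[];p=p0;r=r0
    for i in range(1,k+1):
        pt=p0+(p1-p0)*i/k
        d=np.round(r.inv().apply(pt-p)*1000,1);dw=np.round(w/k,2)
        rows.append([*d,*dw]);p=p+r.apply(d)/1000;r=r*Ro.from_rotvec(dw,degrees=True)
    print(k,"rows"); 
    for i in range(0,k,10): print("["+", ".join(", ".join(f"{v:g}" for v in q) for q in rows[i:i+10])+"]")
    return p,r
E
python3 - <<'E'
from mv import *
s=plan((.48,-.15,.22),-4.7)
s=plan((.522,.157,.16),-4.7,start=s)
E
```

```text
12 rows
[30.6, -25.6, 0.2, 0, -0, 2.53, 29.5, -26.9, 0.2, 0, -0, 2.53, 28.3, -28.2, 0.2, 0, -0, 2.53, 27, -29.4, 0.3, 0, -0, 2.53, 25.7, -30.6, 0.2, 0, -0, 2.53, 24.3, -31.6, 0.2, 0, -0, 2.53, 22.8, -32.7, 0.2, 0, -0, 2.53, 21.4, -33.7, 0.2, 0, -0, 2.53, 19.9, -34.6, 0.2, 0, -0, 2.53, 18.4, -35.5, 0.2, 0, -0, 2.53]
[16.8, -36.2, 0.3, 0, -0, 2.53, 15.1, -36.9, 0.2, 0, -0, 2.53]
8 rows
[2.1, -38.7, 7.5, 0, -0, -0, 2.1, -38.7, 7.5, 0, -0, -0, 2.1, -38.6, 7.5, 0, -0, -0, 2.1, -38.7, 7.5, 0, -0, -0, 2, -38.7, 7.5, 0, -0, -0, 2.1, -38.7, 7.5, 0, -0, -0, 2.1, -38.7, 7.4, 0, -0, -0, 2.1, -38.6, 7.5, 0, -0, -0]
```

servo_tool(
  commands=[31,-26,0,0,0,2.5,29,-27,0,0,0,2.5,28,-28,0,0,0,2.5,27,-29,0,0,0,2.5,26,-31,0,0,0,2.5,24,-32,0,0,0,2.5,23,-33,0,0,0,2.5,21,-34,0,0,0,2.5,20,-35,0,0,0,2.5,18,-35,0,0,0,2.5],
  jaw=60,
)

```text
time_s: 2.1
tool_pos: [0.4453, -0.2196, 0.2229]
tool_rot: [180.0, -0.0, 0.6]
force: [0.6, -0.7, -0.1]
grip_width: 0.0601
```

servo_tool(
  commands=[17,-36,0,0,0,2.5,15,-37,0,0,0,2.5,2,-39,7,0,0,0,2,-39,7,0,0,0,2,-39,7,0,0,0,2,-39,8,0,0,0,2,-39,8,0,0,0,2,-39,8,0,0,0,2,-39,7,0,0,0,2,-38,8,0,0,0],
)

```text
time_s: 3.1
tool_pos: [0.5173, 0.1619, 0.1627]
tool_rot: [180.0, -0.1, -4.4]
force: [0.4, -0.6, -0.7]
grip_width: 0.0602
```

servo_tool(
  commands=[5,4,30,0,0,0.3,0,0,35,0,0,0,0,0,35,0,0,0,0,0,20,0,0,0,0,0,12,0,0,0,0,0,7,0,0,0,0,0,0,0,0,0],
)

```text
time_s: 3.8
tool_pos: [0.5218, 0.1559, 0.0234]
tool_rot: [180.0, 0.0, -4.6]
force: [-0.1, -0.2, 0.4]
grip_width: 0.0601
```

Run:
```python
from ov import *
for n in("scene","top"):
    p,d,X=cloud(n); np.savez(f"/tmp/{n}1.npz",p=p,X=X)
a=np.load("/tmp/top1.npz")["p"][190:320,150:300,::-1];b=np.load("/tmp/scene1.npz")["p"][230:420,170:380,::-1]
cv2.imwrite("pics/a1.png",np.hstack([cv2.resize(a,(400,347),interpolation=cv2.INTER_CUBIC),cv2.resize(b,(384,347),interpolation=cv2.INTER_CUBIC)]))
print(monitor.get_obs()["tool_pos"],monitor.get_obs()["force"])
```

```text
[0.52268881 0.15623937 0.02459937] [-0.10585458 -0.07098623  0.17872566]
```

View pics/a1.png

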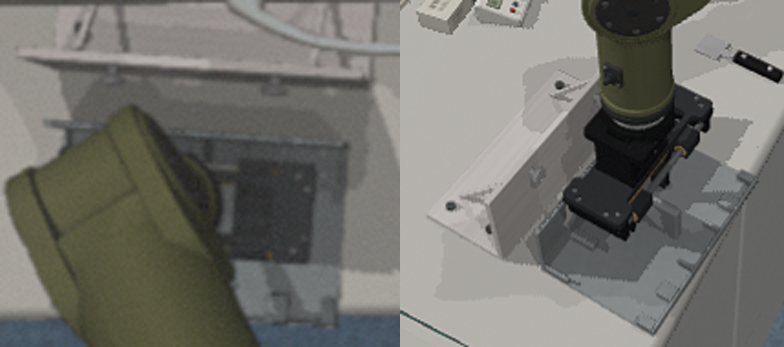

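servo_tool(
  commands=[0,0,0,0,0,0,0,0,0,0,0,0,0,0,0,0,0,0,0,0,0,0,0,0,0,0,0,0,0,0,0,0,0,0,0,0,0,0,0,0,0,0,0,0,0,0,0,0],
  jaw=0,
  newtons=40,
)

```text
time_s: 4.7
tool_pos: [0.5217, 0.1566, 0.0236]
tool_rot: [-180.0, -0.0, -4.6]
force: [-0.9, 1.9, -0.3]
grip_width: 0.012
```

servo_tool(
  commands=[0,0,-5,0,0,0,0,0,-10,0,0,0,0,0,-20,0,0,0,0,0,-15,0,0,0,0,0,-5,0,0,0,0,0,0,0,0,0],
  newtons=50,
)

```text
time_s: 5.3
tool_pos: [0.5224, 0.1559, 0.0795]
tool_rot: [180.0, -0.1, -4.7]
force: [0.6, 0.2, -5.0]
grip_width: 0.0115
```

Run:
```python
from ov import *
for n in("scene","top"):
    p,d,X=cloud(n); np.savez(f"/tmp/{n}2.npz",p=p,X=X)
a=np.load("/tmp/top2.npz")["p"][190:320,150:300,::-1];b=np.load("/tmp/scene2.npz")["p"][230:420,170:380,::-1]
cv2.imwrite("pics/a2.png",cv2.resize(a,(790,int(790*130/150)))[:600])
cv2.imwrite("pics/b2.png",cv2.resize(b,(660,597),interpolation=cv2.INTER_CUBIC))
o=monitor.get_obs();print(o["tool_pos"],o["tool_rot"],o["force"],o["wrist_torque"])
```

```text
[0.52129106 0.15552098 0.07802176] [ 1.79959139e+02  4.85059565e-02 -4.65670815e+00] [-0.21861838  0.23472457 -4.30729583] [0.02573483 0.09762215 0.02376719]
```

View pics/a2.png

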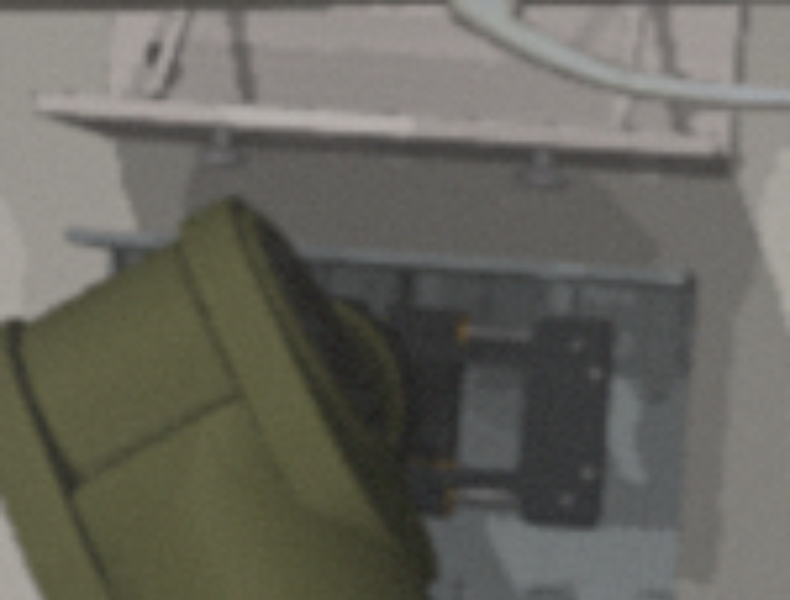

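View pics/b2.png

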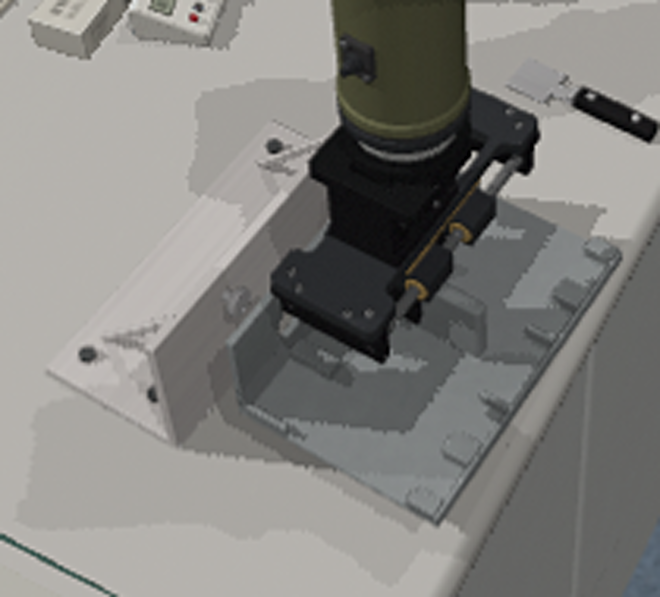

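```bash
cat > edge.py <<'E'
from ov import *
from scipy.ndimage import map_coordinates
def ends(p,q0,q1,off=0,n=9,wid=.5):
    """profile along q0->q1 (px), extended; print subpixel half-level crossing near ends"""
    g=p.astype(float).mean(2);d=(q1-q0);L=np.linalg.norm(d);d/=L;nrm=np.array([-d[1],d[0]])
    s=np.arange(-8,L+8,.25);pr=np.mean([map_coordinates(g,[(q0+np.outer(s,d)+o*nrm)[:,1],(q0+np.outer(s,d)+o*nrm)[:,0]],order=1) for o in np.linspace(-wid,wid,n)],0)
    return s,pr,d
def cross(s,pr,a):
    m=abs(s-a)<5;ss=s[m];q=pr[m];g=np.abs(np.gradient(q,ss));i=g.argmax()
    w=slice(max(0,i-5),i+6);return (ss[w]*g[w]).sum()/g[w].sum()
E
python3 - <<'E'
from edge import *
p=np.load("/tmp/top2.npz")["p"]
g=lambda l:(np.array(l,float)+.5)/5.267-.5+[150,190]
ci=camera_info("top")
for nm,a,b,z in(("board",(37,103),(730,146),.118),("plate",(68,237),(692,274),.135)):
    q0,q1=g(a),g(b);s,pr,d=ends(p,q0,q1);L=np.linalg.norm(q1-q0)
    e0,e1=cross(s,pr,0),cross(s,pr,L);P=np.array([q0+d*e0,q0+d*e1]);r=ray_z(P,ci,z)
    v=r[0]-r[1];print(nm,e0,e1-L,P.round(2),r.round(4),"mid",r.mean(0).round(4),np.linalg.norm(v).round(4),"yaw",np.degrees(np.arctan2(-v[0],v[1])).round(2))
img=cv2.resize(p[205:250,155:295,::-1],None,fx=5.6,fy=10,interpolation=cv2.INTER_CUBIC);cv2.imwrite("pics/c2.png",img)
E
```

```text
board 0.10889436997070424 1.2030843765414545 [[156.73 209.16]
 [289.39 217.39]] [[0.6376 0.2808 0.118 ]
 [0.6181 0.0162 0.118 ]] mid [0.6279 0.1485 0.118 ] 0.2653 yaw -4.21
plate -0.7795846863884145 0.7330646887568406 [[161.73 234.55]
 [281.71 241.66]] [[0.5858 0.2663 0.135 ]
 [0.5693 0.031  0.135 ]] mid [0.5775 0.1486 0.135 ] 0.2358 yaw -4.04
```

View pics/c2.png

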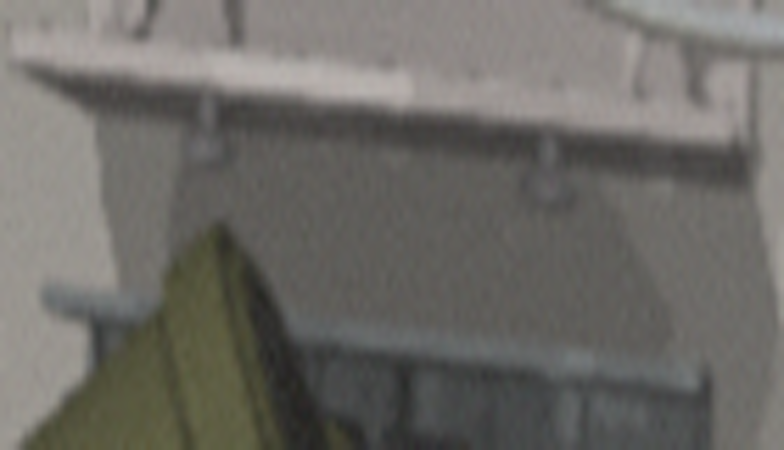

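Run:
```python
from edge import *
ci=camera_info("top")
g=lambda l:(np.array(l,float)+.5)/[5.6,10]-.5+[155,205]
S=ray_z(g([(207,108),(549,150)]),ci,.099);H=ray_z(g([(207,148),(549,188)]),ci,.105)
B=ray_z(g([(12,30),(742,120)]),ci,.118);P=ray_z(g([(42,285),(708,362)]),ci,.135)
for n,r in(("shank",S),("head",H),("boardrear",B),("plate rear",P)):
    v=r[0]-r[1];print(n,r.round(4).tolist(),"mid",r.mean(0).round(4),np.linalg.norm(v).round(4),"yaw",np.degrees(np.arctan2(-v[0],v[1])).round(2))
yw=np.radians(-4.2);ey=np.array([-np.sin(yw),np.cos(yw)])
for n,r in(("shank",S),("head",H),("boardrear",B),("plate rear",P)): print(n,(r.mean(0)[:2]@ey).round(4), (r.mean(0)[:2]@[ey[1],-ey[0]]).round(4))
from cell import monitor
print(monitor.get_obs()["tool_pos"][:2]@ey)
```

```text
shank [[0.6261, 0.215, 0.099], [0.6162, 0.0913, 0.099]] mid [0.6211 0.1532 0.099 ] 0.124 yaw -4.59
head [[0.6175, 0.2138, 0.105], [0.608, 0.0908, 0.105]] mid [0.6128 0.1523 0.105 ] 0.1233 yaw -4.4
boardrear [[0.6409, 0.2808, 0.118], [0.6199, 0.0208, 0.118]] mid [0.6304 0.1508 0.118 ] 0.2608 yaw -4.62
plate rear [[0.5888, 0.2656, 0.135], [0.5711, 0.0324, 0.135]] mid [0.5799 0.149  0.135 ] 0.2339 yaw -4.35
shank 0.1982 0.6083
head 0.1967 0.6
boardrear 0.1966 0.6176
plate rear 0.191 0.5674
0.19328174388343225
```

Run:
```python
from edge import *
p=np.load("/tmp/scene2.npz")["p"]
cv2.imwrite("pics/d2.png",cv2.resize(p[300:380,205:275,::-1],None,fx=8,fy=7.4,interpolation=cv2.INTER_CUBIC))
```

```text
(no output)
```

View pics/d2.png

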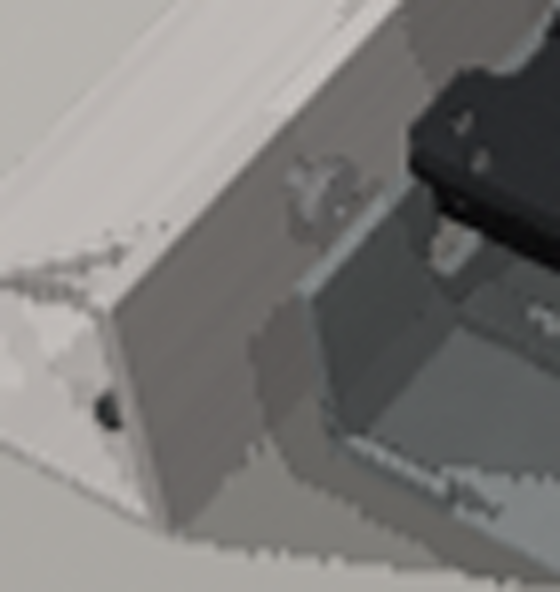

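Run:
```python
from edge import *
ci=camera_info("scene")
g=lambda l:(np.array(l,float)+.5)/[8,7.4]-.5+[205,300]
yw=np.radians(-4.3);ey=np.array([-np.sin(yw),np.cos(yw)]);ex=np.array([ey[1],-ey[0]])
for n,q,z,y in(("board",(114,316),.118,.13),("boardfoot",(170,525),0,.13),("plate front",(308,297),.135,.116),("plate rear",(298,290),.135,.116)):
    r=ray_z([g(q)[0]],ci,z)[0];print(n,r.round(4),"centre y",(r[:2]@ey-y).round(4),"x",(r[:2]@ex).round(4))
```

```text
Traceback (most recent call last):
  File "h.py", line 20, in ray_z
    s=undist(uv,ci); r=np.c_[s,np.ones(len(s))]@ci["R"]; o=-ci["R"].T@ci["t"]
  File "h.py", line 5, in undist
    uv=np.asarray(uv,float).reshape(-1,2)
ValueError: cannot reshape array of size 1 into shape (2)
```

Run:
```python
from edge import *
ci=camera_info("scene")
g=lambda l:(np.array(l,float)+.5)/[8,7.4]-.5+[205,300]
yw=np.radians(-4.3);ey=np.array([-np.sin(yw),np.cos(yw)]);ex=np.array([ey[1],-ey[0]])
for n,q,z,y in(("board",(114,316),.118,.13),("boardfoot",(170,525),0,.13),("plate front",(308,297),.135,.116),("plate rear",(298,290),.135,.116)):
    r=ray_z([g(q)],ci,z)[0];print(n,r.round(4),"centre y",(r[:2]@ey-y).round(4),"x",(r[:2]@ex).round(4))
```

```text
board [0.6315 0.2861 0.118 ] centre y 0.2026 x 0.6083
boardfoot [0.638  0.2806 0.    ] centre y 0.1977 x 0.6152
plate front [0.5854 0.2687 0.135 ] centre y 0.1959 x 0.5636
plate rear [0.5886 0.268  0.135 ] centre y 0.1954 x 0.5669
```

servo_tool(
  commands=[6,-6,0,0,0,0,6,0,0,0,0,0,5,0,0,0,0,0,4,0,0,0,0,0,0,0,0,0,0,0],
)

```text
time_s: 5.9
tool_pos: [0.5439, 0.16, 0.0783]
tool_rot: [-180.0, 0.0, -4.7]
force: [0.0, -0.7, -5.1]
grip_width: 0.0118
```

Run:
```python
from edge import *
for n in("scene","top"):
    p,d,X=cloud(n); np.savez(f"/tmp/{n}3.npz",p=p,X=X)
a=np.load("/tmp/top3.npz")["p"][200:250,150:295,::-1];b=np.load("/tmp/scene3.npz")["p"][270:380,200:300,::-1]
cv2.imwrite("pics/a3.png",cv2.resize(a,None,fx=5.4,fy=10,interpolation=cv2.INTER_CUBIC))
cv2.imwrite("pics/b3.png",cv2.resize(b,None,fx=5.4,fy=5.4,interpolation=cv2.INTER_CUBIC))
o=monitor.get_obs();print(o["tool_pos"],o["tool_rot"],o["force"],o["wrist_torque"])
```

```text
[0.54306911 0.16016836 0.07831198] [ 1.79995824e+02  3.62287749e-02 -4.65417369e+00] [-0.10661044 -0.34354821 -4.11550825] [ 0.051156   -0.01606896  0.01885576]
```

View pics/a3.png

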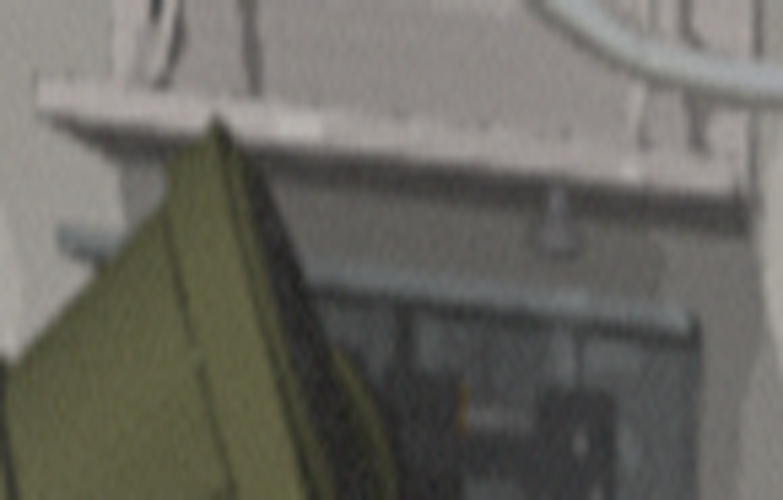

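View pics/b3.png

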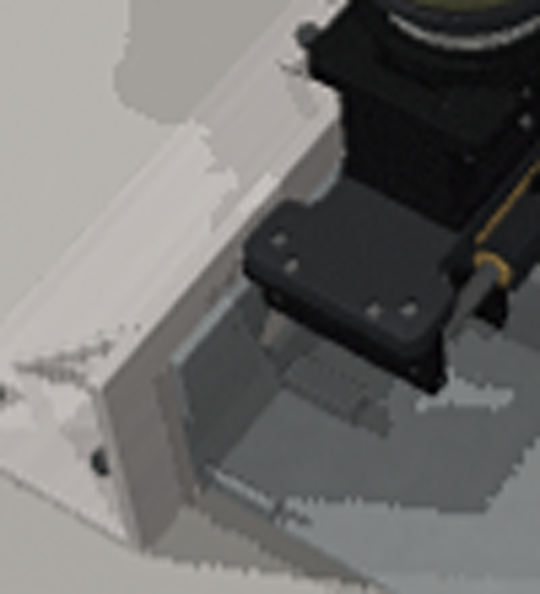

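Run:
```python
from edge import *
ci=camera_info("top")
g=lambda l:(np.array(l,float)+.5)/[5.4,10]-.5+[150,200]
yw=np.radians(-4.4);ey=np.array([-np.sin(yw),np.cos(yw)]);ex=np.array([ey[1],-ey[0]])
for n,a,b,z in(("board",(38,82),(742,165),.118),("plate",(58,232),(697,308),.135)):
    r=ray_z(g([a,b]),ci,z);v=r[0]-r[1];print(n,r.round(4).tolist(),np.linalg.norm(v).round(4),np.degrees(np.arctan2(-v[0],v[1])).round(2),"y",(r.mean(0)[:2]@ey).round(4),"x",(r.mean(0)[:2]@ex).round(4))
r=ray_z(g([(559,205)]),ci,.099)[0];print("stud r y+62",r[:2]@ey+.062)
ci=camera_info("scene")
g=lambda l:(np.array(l,float)+.5)/5.4-.5+[200,270]
for n,q,z,y in(("board",(104,388),.118,.13),("boardfoot",(143,550),0,.13),("plate front",(180,363),.135,.116),("plate rear",(171,355),.135,.116)):
    r=ray_z([g(q)],ci,z)[0];print(n,r.round(4),"centre y",(r[:2]@ey-y).round(4),"x",(r[:2]@ex).round(4))
```

```text
board [[0.6405, 0.281, 0.118], [0.6209, 0.021, 0.118]] 0.2608 -4.31 y 0.1989 x 0.6172
plate [[0.6091, 0.2691, 0.135], [0.5915, 0.0368, 0.135]] 0.2329 -4.33 y 0.1985 x 0.5868
stud r y+62 0.19929018093105394
board [0.6325 0.2845 0.118 ] centre y 0.2022 x 0.6088
boardfoot [0.6363 0.2822 0.    ] centre y 0.2002 x 0.6128
plate front [0.606 0.272 0.135] centre y 0.2017 x 0.5834
plate rear [0.6107 0.2707 0.135 ] centre y 0.2007 x 0.5882
```

servo_tool(
  commands=[3,0,0,0,0,0,3,0,0,0,0,0,2,0,0,0,0,0,2,0,0,0,0,0,2,0,0,0,0,0,0,0,0,0,0,0],
)

```text
time_s: 6.6
tool_pos: [0.5555, 0.1592, 0.0785]
tool_rot: [-180.0, -0.0, -4.7]
force: [0.0, 0.2, -4.6]
grip_width: 0.0117
```

servo_tool(
  commands=[2,0,0,0,0,0,2,0,0,0,0,0,0,0,0,0,0,0],
)

```text
time_s: 6.9
tool_pos: [0.5595, 0.1588, 0.0785]
tool_rot: [180.0, -0.0, -4.7]
force: [-0.7, -0.6, -4.7]
grip_width: 0.0116
```

servo_tool(
  commands=[2,0,0,0,0,0,1,0,0,0,0,0,1,0,0,0,0,0,0,0,0,0,0,0],
)

```text
time_s: 7.3
tool_pos: [0.5633, 0.1586, 0.0785]
tool_rot: [180.0, -0.0, -4.6]
force: [-0.3, -0.0, -5.0]
grip_width: 0.0115
```

servo_tool(
  commands=[1,0,0,0,0,0,1,0,0,0,0,0,0,0,0,0,0,0],
)

```text
time_s: 7.6
tool_pos: [0.5653, 0.1584, 0.0785]
tool_rot: [180.0, -0.0, -4.6]
force: [-0.2, 0.5, -5.0]
grip_width: 0.0112
```

servo_tool(
  commands=[1,0,0,0,0,0,0,0,0,0,0,0,1,0,0,0,0,0,0,0,0,0,0,0],
)

```text
time_s: 8.0
tool_pos: [0.5659, 0.1584, 0.0782]
tool_rot: [180.0, 0.1, -4.6]
force: [-4.6, -0.3, -3.7]
grip_width: 0.0115
```

servo_tool(
  commands=[1,0,0,0,0,0,0,0,0,0,0,0,0,0,0,0,0,0],
)

```text
time_s: 8.3
tool_pos: [0.566, 0.1584, 0.0782]
tool_rot: [179.9, 0.2, -4.6]
force: [-7.3, -1.3, -1.0]
grip_width: 0.0116
```

servo_tool(
  commands=[-1.5,0,0,0,0,0,-1,0,3,0,0,0,0,0,3,0,0,0,0,0,3,0,0,0,0,0,0,0,0,0],
)

```text
time_s: 8.8
tool_pos: [0.5657, 0.1583, 0.0689]
tool_rot: [180.0, 0.0, -4.7]
force: [-1.2, -0.5, -5.4]
grip_width: 0.0115
```

servo_tool(
  commands=[0,0,3,0,0,0,0,0,3,0,0,0,0,0,0,0,0,0],
)

```text
time_s: 9.1
tool_pos: [0.5656, 0.1583, 0.063]
tool_rot: [180.0, 0.0, -4.7]
force: [0.1, -0.2, -5.0]
grip_width: 0.0115
```

servo_tool(
  commands=[0,0,2,0,0,0,0,0,2,0,0,0,0,0,2,0,0,0,0,0,0,0,0,0],
)

```text
time_s: 9.5
tool_pos: [0.5656, 0.1583, 0.0572]
tool_rot: [180.0, 0.0, -4.7]
force: [-1.2, 0.4, -4.6]
grip_width: 0.0116
```

servo_tool(
  commands=[0,0,1.5,0,0,0,0,0,1.5,0,0,0,0,0,0,0,0,0],
)

```text
time_s: 9.8
tool_pos: [0.5656, 0.1584, 0.0543]
tool_rot: [180.0, 0.0, -4.6]
force: [0.1, 0.3, -5.2]
grip_width: 0.0115
```

servo_tool(
  commands=[0,0,1,0,0,0,0,0,0,0,0,0,0,0,1,0,0,0,0,0,0,0,0,0],
)

```text
time_s: 10.2
tool_pos: [0.5657, 0.1584, 0.0531]
tool_rot: [180.0, -0.0, -4.6]
force: [-3.5, -1.3, 1.4]
grip_width: 0.0117
```

servo_tool(
  commands=[0,0,0,0,0,0,0,0,0,0,0,0,0,0,0,0,0,0,0,0,0,0,0,0],
  jaw=35,
)

```text
time_s: 10.6
tool_pos: [0.566, 0.1585, 0.0527]
tool_rot: [-180.0, -0.0, -4.7]
force: [0.5, 0.3, -0.0]
grip_width: 0.0322
```

servo_tool(
  commands=[0,0,-20,0,0,0,0,0,-30,0,0,0,-20,0,-40,0,0,0,-20,10,-40,0,0,0,0,40,-20,0,0,0,0,45,0,0,0,0,0,45,0,0,0,0,0,45,0,0,0,0,0,45,0,0,0,0,0,0,0,0,0,0],
)

```text
time_s: 11.6
tool_pos: [0.5062, -0.0758, 0.2024]
tool_rot: [179.8, 0.0, -5.3]
force: [-0.1, -0.0, -0.8]
grip_width: 0.035
```

Run:
```python
from edge import *
for n in("scene","top"):
    p,d,X=cloud(n); np.savez(f"/tmp/{n}4.npz",p=p,X=X)
    cv2.imwrite(f"pics/{n}4.png",p[:,:,::-1])
    for l in("scraper_a_grip","file_a_grip"): print(n,l,[(r["conf"],r["box"]) for r in look_for(n,l)])
a=np.load("/tmp/top4.npz")["p"][185:320,150:300,::-1];b=np.load("/tmp/scene4.npz")["p"][240:400,180:360,::-1]
cv2.imwrite("pics/a4.png",cv2.resize(a,None,fx=4.4,fy=4.4,interpolation=cv2.INTER_CUBIC))
cv2.imwrite("pics/b4.png",cv2.resize(b,None,fx=3.7,fy=3.7,interpolation=cv2.INTER_CUBIC))
```

```text
scene scraper_a_grip [(0.73, [329.5, 249.1, 47.4, 24.3])]
scene file_a_grip [(0.54, [375.4, 193.8, 36.0, 17.1])]
top scraper_a_grip []
top file_a_grip [(0.78, [449.3, 218.0, 12.8, 53.2])]
```

View pics/a4.png

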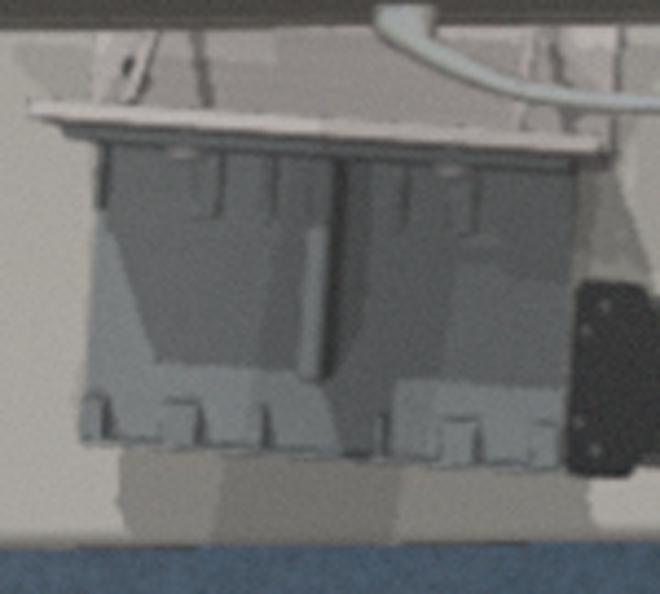

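View pics/b4.png

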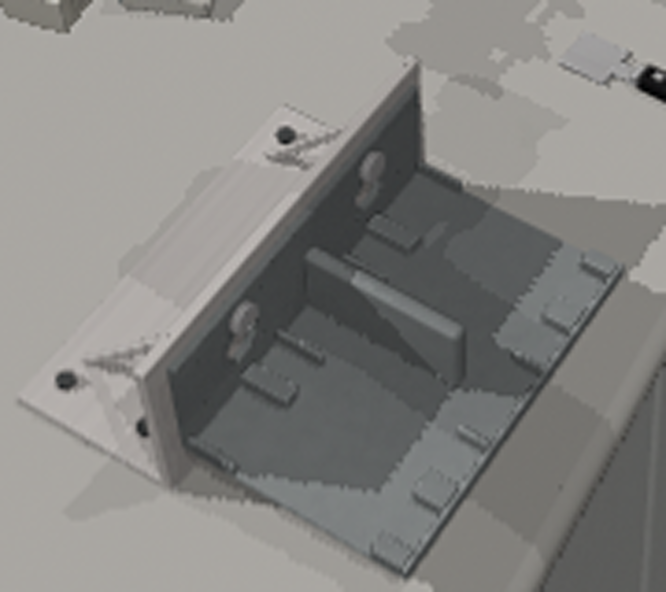

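View pics/scene4.png

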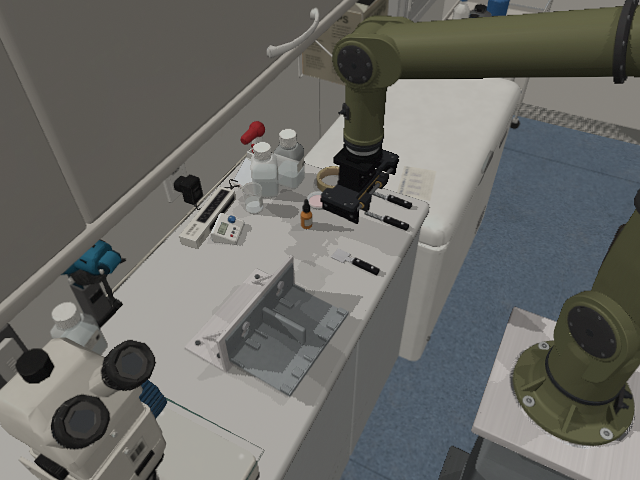

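View pics/top4.png

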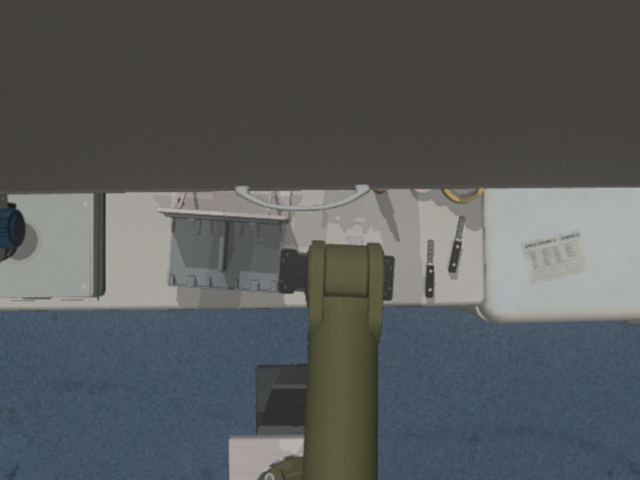

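```bash
cat > tools.py <<'E'
from ov import *
def handle(p,box,cam,z=.014,thr=60,zt=.002):
    ci=camera_info(cam);x,y,w,h=box
    g=p[y:y+h,x:x+w].astype(float).max(2)
    m=(g<thr).astype(np.uint8);n,lab,st,ce=cv2.connectedComponentsWithStats(m)
    i=1+st[1:,4].argmax();v,u=np.nonzero(lab==i)
    X=ray_z(np.c_[u+x,v+y],ci,z)[:,:2]
    c,(a,b),ang=cv2.minAreaRect(np.float32(X*1000))
    mu=X.mean(0);d=np.linalg.svd(X-mu,full_matrices=False)[2][0];d*=np.sign(d[0])
    q=(X-mu)@d; L=q.max()-q.min(); c2=mu+d*(q.max()+q.min())/2
    r=(X-mu)@[-d[1],d[0]]
    print(cam,"n",len(u),"rect",(round(float(a),1),round(float(b),1)),"len",round(L,4),"wid",round(np.ptp(r),4),"centre",c2.round(4),mu.round(4),"yaw",np.degrees(np.arctan2(d[1],d[0])).round(1),"grip",(c2+.007*d).round(4))
E
python3 - <<'E'
from tools import *
p=np.load("/tmp/top4.npz")["p"];s=np.load("/tmp/scene4.npz")["p"]
handle(p,(424,255,14,48),"top");handle(p,(440,225,30,60),"top")
handle(s,(375,210,40,24),"scene");handle(s,(380,188,40,24),"scene")
p=np.load("/tmp/top.npz")["p"];s=np.load("/tmp/scene.npz")["p"]
handle(p,(340,255,24,48),"top");handle(s,(345,252,40,30),"scene");handle(p,(424,255,14,48),"top")
E
```

```text
top n 127 rect (13.1, 64.8) len 0.0649 wid 0.0131 centre [ 0.4854 -0.2804] [ 0.4831 -0.2802] yaw -3.8 grip [ 0.4924 -0.2808]
top n 32 rect (12.4, 25.5) len 0.0265 wid 0.0138 centre [ 0.5192 -0.3301] [ 0.5163 -0.3303] yaw 5.4 grip [ 0.5261 -0.3294]
scene n 157 rect (23.6, 69.2) len 0.0692 wid 0.024 centre [ 0.4834 -0.2708] [ 0.4827 -0.2707] yaw -3.7 grip [ 0.4904 -0.2712]
scene n 143 rect (23.4, 70.2) len 0.0702 wid 0.0236 centre [ 0.5052 -0.3501] [ 0.5042 -0.3499] yaw -5.8 grip [ 0.5122 -0.3508]
top n 32 rect (9.6, 24.8) len 0.0262 wid 0.0117 centre [ 0.4941 -0.1097] [ 0.4921 -0.1097] yaw 2.5 grip [ 0.5011 -0.1093]
scene n 183 rect (21.7, 70.8) len 0.0708 wid 0.0219 centre [ 0.4918 -0.1004] [ 0.4916 -0.1004] yaw -6.4 grip [ 0.4988 -0.1012]
top n 75 rect (13.0, 36.8) len 0.0368 wid 0.0131 centre [ 0.4864 -0.2807] [ 0.4855 -0.2807] yaw -2.1 grip [ 0.4934 -0.281 ]
```

```bash
sed -i 's/m=(g<thr).astype(np.uint8);n/m=(g<thr).astype(np.uint8);m=cv2.morphologyEx(m,cv2.MORPH_CLOSE,np.ones((5,5),np.uint8));n/' tools.py
python3 - <<'E'
from tools import *
p=np.load("/tmp/top4.npz")["p"];s=np.load("/tmp/scene4.npz")["p"]
for t in(60,75): handle(p,(424,255,14,48),"top",thr=t);handle(p,(440,225,30,60),"top",thr=t)
p=np.load("/tmp/top.npz")["p"]
for t in(60,75):handle(p,(340,255,24,48),"top",thr=t)
p=np.load("/tmp/top4.npz")["p"]
cv2.imwrite("pics/e.png",cv2.resize(p[205:310,410:490,::-1],None,fx=5.7,fy=5.7,interpolation=cv2.INTER_CUBIC))
E
```

```text
top n 187 rect (17.4, 64.8) len 0.0646 wid 0.0178 centre [ 0.4855 -0.2796] [ 0.4838 -0.2794] yaw -7.7 grip [ 0.4924 -0.2805]
top n 167 rect (12.6, 64.9) len 0.0649 wid 0.0129 centre [ 0.538  -0.3366] [ 0.5371 -0.3364] yaw -12.6 grip [ 0.5448 -0.3381]
top n 242 rect (19.6, 64.9) len 0.0655 wid 0.0201 centre [ 0.4857 -0.2798] [ 0.4831 -0.2795] yaw -5.8 grip [ 0.4926 -0.2805]
top n 206 rect (14.6, 67.0) len 0.0671 wid 0.0146 centre [ 0.538  -0.3369] [ 0.538  -0.3369] yaw -12.9 grip [ 0.5449 -0.3385]
top n 144 rect (10.7, 64.7) len 0.0648 wid 0.0107 centre [ 0.4943 -0.1103] [ 0.4936 -0.1102] yaw -6.3 grip [ 0.5013 -0.1111]
top n 194 rect (13.7, 65.8) len 0.0658 wid 0.0137 centre [ 0.4942 -0.1103] [ 0.4943 -0.1103] yaw -6.0 grip [ 0.5012 -0.111 ]
```

View pics/e.png

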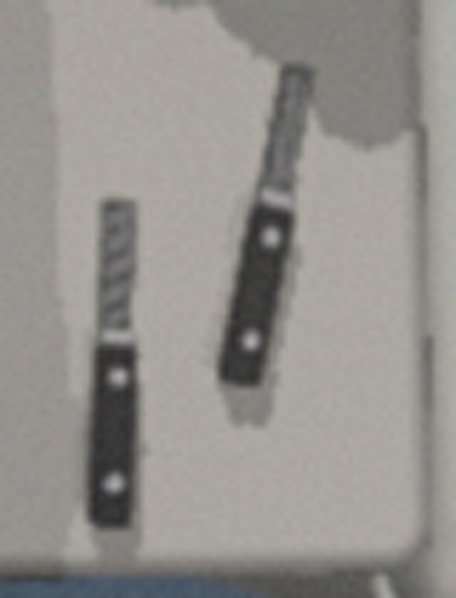

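Run:
```python
from tools import *
p,_,X=cloud("top");s,_,Y=cloud("scene");np.savez("/tmp/top5.npz",p=p,X=X);np.savez("/tmp/scene5.npz",p=s,X=Y)
handle(p,(424,255,14,48),"top",thr=50);handle(p,(440,205,40,85),"top",thr=70)
handle(s,(375,210,40,24),"scene");handle(s,(370,170,50,37),"scene")
cv2.imwrite("pics/e2.png",np.hstack([cv2.resize(p[205:310,410:490,::-1],None,fx=5,fy=5,interpolation=cv2.INTER_CUBIC),cv2.resize(s[170:275,360:436,::-1],None,fx=5,fy=5,interpolation=cv2.INTER_CUBIC)]))
```

```text
top n 1 rect (0.0, 0.0) len 0.0 wid 0.0 centre [ 0.4553 -0.2798] [ 0.4553 -0.2798] yaw 0.0 grip [ 0.4623 -0.2798]
top n 198 rect (14.2, 66.1) len 0.0661 wid 0.0143 centre [ 0.538  -0.3369] [ 0.538  -0.3369] yaw -12.9 grip [ 0.5449 -0.3385]
scene n 169 rect (23.6, 77.1) len 0.0772 wid 0.0238 centre [ 0.4874 -0.2712] [ 0.4839 -0.2711] yaw -2.7 grip [ 0.4944 -0.2716]
scene n 520 rect (68.1, 151.1) len 0.1519 wid 0.0687 centre [ 0.5749 -0.3807] [ 0.5789 -0.3895] yaw -65.9 grip [ 0.5778 -0.387 ]
```

View pics/e2.png

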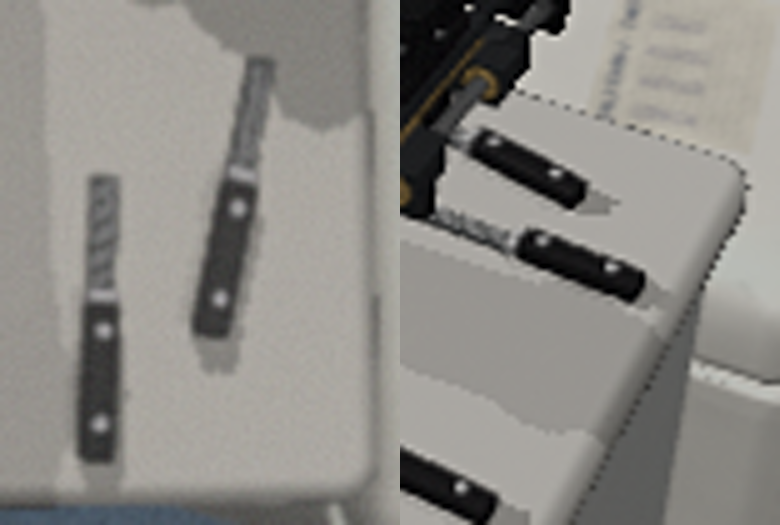

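Run:
```python
from tools import *
ci=camera_info("top");g=lambda l:(np.array(l,float)+.5)/5-.5+[410,205]
r=ray_z(g([(104,175),(97,462),(103,330),(99,424)]),ci,.01);print(r.round(4))
for a,b in((0,1),(2,3)): d=r[a]-r[b];print(np.degrees(np.arctan2(d[1],d[0])))
from mv import *
s=plan((.545,-.336,.15),-12.9,step=42)
```

```text
[[ 0.5753 -0.2861  0.01  ]
 [ 0.4507 -0.2805  0.01  ]
 [ 0.5079 -0.2842  0.01  ]
 [ 0.4672 -0.2817  0.01  ]]
-2.5945962962247653
-3.6209343811271646
7 rows
[8.4, 38, 7.5, -0, -0, 1.2, 9.2, 37.8, 7.5, -0, -0, 1.2, 9.9, 37.7, 7.5, -0, -0, 1.2, 10.8, 37.4, 7.5, -0, -0, 1.2, 11.5, 37.2, 7.5, -0, -0, 1.2, 12.3, 36.9, 7.5, -0, -0, 1.2, 13.1, 36.7, 7.6, -0, -0, 1.2]
```

servo_tool(
  commands=[8,38,7,0,0,1.2,9,38,7,0,0,1.2,10,38,7,0,0,1.2,11,37,8,0,0,1.2,11,37,8,0,0,1.2,12,37,8,0,0,1.2,13,37,8,0,0,1.2,0,0,0,0,0,0],
  jaw=45,
)

```text
time_s: 12.8
tool_pos: [0.5407, -0.3442, 0.1472]
tool_rot: [179.9, 0.1, -13.5]
force: [-0.1, -0.5, -0.4]
grip_width: 0.0447
```

servo_tool(
  commands=[2,-9,30,0,0,-0.5,0,0,40,0,0,0,0,0,35,0,0,0,0,0,20,0,0,0,0,0,10,0,0,0,0,0,5,0,0,0,0,0,3,0,0,0,0,0,0,0,0,0],
)

```text
time_s: 13.6
tool_pos: [0.5476, -0.3296, 0.0075]
tool_rot: [180.0, -0.1, -12.5]
force: [-0.0, 0.5, 0.5]
grip_width: 0.0449
```

Run:
```python
from tools import *
p,_=read_camera("top");s,_=read_camera("scene");np.savez("/tmp/x.npz",s=s)
cv2.imwrite("pics/e3.png",np.hstack([cv2.resize(p[205:310,410:490,::-1],None,fx=5,fy=5,interpolation=cv2.INTER_CUBIC),cv2.resize(s[150:255,340:416,::-1],None,fx=5,fy=5,interpolation=cv2.INTER_CUBIC)]))
print(monitor.get_obs()["tool_pos"],monitor.get_obs()["force"])
```

```text
[ 0.54764138 -0.32982295  0.0078393 ] [1.07877872 0.22888352 0.85264202]
```

View pics/e3.png

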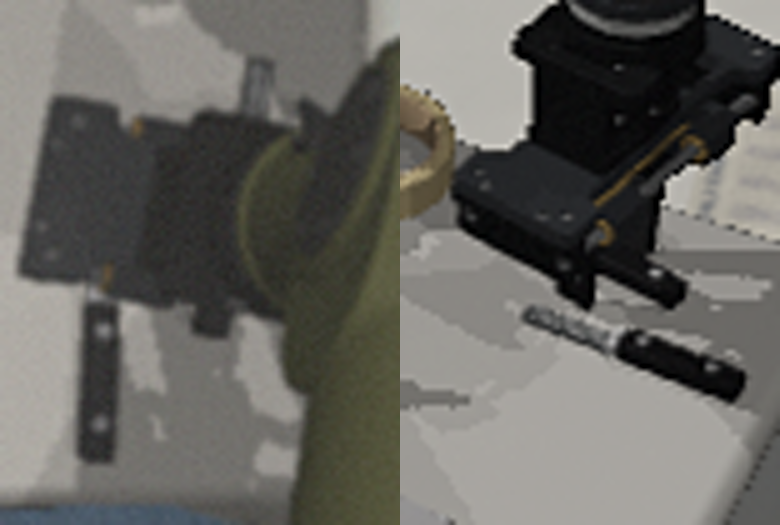

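servo_tool(
  commands=[0,6,0,0,0,0,0,0,4,0,0,0,0,0,0,0,0,0,0,0,0,0,0,0],
)

```text
time_s: 14.1
tool_pos: [0.5453, -0.3352, 0.0024]
tool_rot: [-180.0, 0.0, -12.6]
force: [-1.0, 0.2, -0.6]
grip_width: 0.0451
```

servo_tool(
  commands=[0,0,0,0,0,0,0,0,0,0,0,0,0,0,0,0,0,0,0,0,0,0,0,0,0,0,0,0,0,0,0,0,0,0,0,0,0,0,0,0,0,0],
  jaw=0,
  newtons=25,
)

```text
time_s: 14.8
tool_pos: [0.5455, -0.3354, 0.0026]
tool_rot: [180.0, -0.0, -12.5]
force: [-0.2, -0.5, 0.3]
grip_width: 0.0155
```

Run:
```python
from tools import *
X=np.load("/tmp/top4.npz")["X"];Y=np.load("/tmp/scene4.npz")["X"]
c=lambda l:np.array(l)/4.4+[150,185]
f=lambda l:np.array(l)/3.7+[180,240]
b=plane(poly(X,c([(115,230),(290,230),(280,380),(105,380)])));print("top",b)
b=plane(poly(X,c([(350,230),(560,270),(550,400),(400,380)])));print("top r",b)
b=plane(poly(Y,f([(230,440),(310,380),(440,400),(360,500)])));print("sc",b)
b=plane(poly(Y,f([(420,270),(450,200),(570,260),(520,330)])));print("sc r",b)
from mv import *
s=plan((.545,-.335,.17),-12.5,step=40)
s=plan((.5265,.2067,.17),-4.7,step=42,start=s)
```

```text
top (array([0.54951609, 0.22208928, 0.02946266]), array([-3.59306327e-02,  1.76624084e-04,  9.99354271e-01]), np.int64(1263), 1428)
top r (array([0.54237516, 0.09276438, 0.02929782]), array([-0.03649572,  0.01078833,  0.99927557]), np.int64(1177), 1335)
sc (array([0.55908675, 0.22425585, 0.02907483]), array([-0.02981492, -0.0082723 ,  0.99952121]), np.int64(1007), 1043)
sc r (array([0.53635157, 0.08274588, 0.02827601]), array([-0.03764264, -0.00488404,  0.99927933]), np.int64(761), 783)
5 rows
[-0.1, -0, -33.5, 0, -0, -0.01, -0.1, -0.1, -33.5, 0, -0, -0.01, -0.1, -0, -33.4, 0, -0, -0.01, -0.1, -0.1, -33.5, 0, -0, -0.01, -0.1, -0, -33.5, 0, -0, -0.01]
13 rows
[-10.4, -40.4, -0, 0, -0, -0.6, -10, -40.5, -0, 0, -0, -0.6, -9.6, -40.5, -0, 0, -0, -0.6, -9.1, -40.7, -0, 0, -0, -0.6, -8.7, -40.8, -0, 0, -0, -0.6, -8.3, -40.9, -0.1, 0, -0, -0.6, -7.8, -40.9, 0, 0, -0, -0.6, -7.4, -41.1, 0, 0, -0, -0.6, -7, -41.1, 0, 0, -0, -0.6, -6.6, -41.1, 0, 0, -0, -0.6]
[-6.1, -41.3, -0, 0, -0, -0.6, -5.7, -41.3, -0, 0, -0, -0.6, -5.3, -41.4, -0, 0, -0, -0.6]
```

servo_tool(
  commands=[0,0,-15,0,0,0,0,0,-35,0,0,0,0,0,-40,0,0,0,0,0,-40,0,0,0,0,0,-37,0,0,0,0,0,0,0,0,0,-10,-40,0,0,0,-0.6,-10,-40,0,0,0,-0.6,-10,-41,0,0,0,-0.6,-9,-41,0,0,0,-0.6],
)

```text
time_s: 15.8
tool_pos: [0.5395, -0.1669, 0.1699]
tool_rot: [180.0, -0.0, -10.1]
force: [1.3, 0.3, -1.1]
grip_width: 0.0155
```

servo_tool(
  commands=[-9,-41,0,0,0,-0.6,-8,-41,0,0,0,-0.6,-8,-41,0,0,0,-0.6,-7,-41,0,0,0,-0.6,-7,-41,0,0,0,-0.6,-7,-41,0,0,0,-0.6,-6,-41,0,0,0,-0.6,-6,-41,0,0,0,-0.6,-5,-41,0,0,0,-0.6,0,0,0,0,0,0],
)

```text
time_s: 16.8
tool_pos: [0.5249, 0.2137, 0.1704]
tool_rot: [-179.7, 0.0, -4.1]
force: [-0.2, 0.0, 0.3]
grip_width: 0.0154
```

servo_tool(
  commands=[0,0,0,0,0,0,0,0,0,0,0,0],
)

```text
time_s: 17.0
tool_pos: [0.5275, 0.2041, 0.1695]
tool_rot: [179.9, 0.0, -4.8]
force: [0.7, -0.8, -0.5]
grip_width: 0.016
```

Run:
```python
from mv import *
p,_=read_camera("top");s,_=read_camera("scene")
cv2.imwrite("pics/e4.png",np.hstack([cv2.resize(p[185:315,150:300,::-1],(400,347),interpolation=cv2.INTER_CUBIC),cv2.resize(s[200:400,170:370,::-1],(347,347),interpolation=cv2.INTER_CUBIC)]))
o=monitor.get_obs();print(o["tool_pos"],o["tool_rot"],o["grip_width"],o["force"])
plan((.5265,.2067,.10),-4.7,n=4)
```

```text
[0.52771133 0.20365985 0.16946051] [ 1.79940031e+02 -3.80482514e-03 -4.89723273e+00] 0.015793820509509695 [-0.35366553  0.55547213 -0.25205791]
4 rows
[-0.4, -0.7, 17.4, 0.01, -0, -0.05, -0.3, -0.8, 17.3, 0.01, -0, -0.05, -0.4, -0.7, 17.4, 0.01, -0, -0.05, -0.4, -0.8, 17.4, 0.01, -0, -0.05]
```

View pics/e4.png

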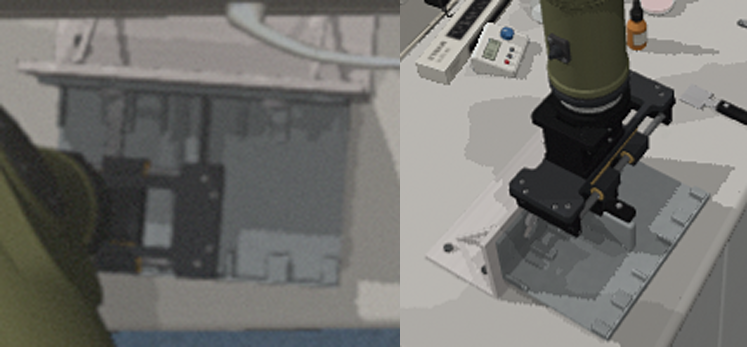

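servo_tool(
  commands=[-1.5,-3,15,0,2,0,0,0,30,0,0,0,0,0,30,0,0,0,0,0,25,0,0,0,0,0,12,0,0,0,0,0,8,0,0,0,0,0,5,0,0,0,0,0,5,0,0,0,0,0,0,0,0,0],
)

```text
time_s: 18.0
tool_pos: [0.5303, 0.2083, 0.0397]
tool_rot: [180.0, -2.0, -4.8]
force: [0.2, -0.3, -0.9]
grip_width: 0.0156
```

Run:
```python
from mv import *
p,_=read_camera("top");s,_=read_camera("scene")
cv2.imwrite("pics/e5.png",np.hstack([cv2.resize(p[185:315,150:300,::-1],(400,347),interpolation=cv2.INTER_CUBIC),cv2.resize(s[230:400,180:350,::-1],(347,347),interpolation=cv2.INTER_CUBIC)]))
o=monitor.get_obs();print(o["tool_pos"],o["tool_rot"],o["grip_width"],o["force"])
```

```text
[0.53047484 0.2085394  0.04021369] [-179.98762207   -2.05833034   -4.73694401] 0.015600172367400857 [ 0.63747502  0.07286948 -1.16463147]
```

View pics/e5.png

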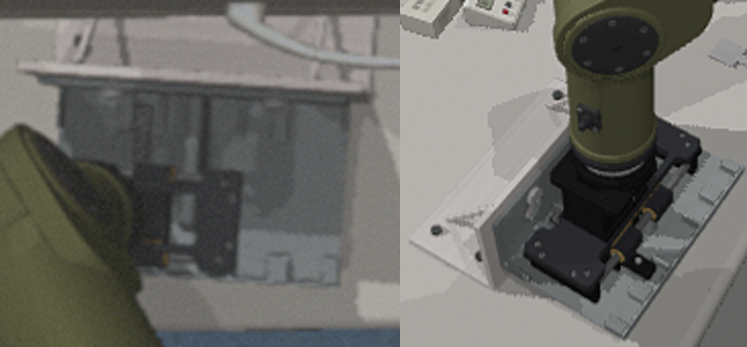

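servo_tool(
  commands=[-4.5,1.5,0,0,0,0,0,0,2,0,0,0,0,0,2,0,0,0,0,0,1,0,0,0,0,0,0,0,0,0],
)

```text
time_s: 18.6
tool_pos: [0.5255, 0.2071, 0.0342]
tool_rot: [180.0, -2.0, -4.7]
force: [0.5, 0.3, 0.4]
grip_width: 0.0159
```

servo_tool(
  commands=[0,0,1,0,0,0,0,0,0,0,0,0,0,0,0,0,0,0],
)

```text
time_s: 18.9
tool_pos: [0.5257, 0.2072, 0.0334]
tool_rot: [180.0, -2.0, -4.7]
force: [-0.2, -0.8, -1.2]
grip_width: 0.0159
```

servo_tool(
  commands=[0,0,1,0,0,0,0,0,0,0,0,0,0,0,0,0,0,0],
)

```text
time_s: 19.2
tool_pos: [0.5257, 0.2072, 0.0324]
tool_rot: [180.0, -2.0, -4.7]
force: [-0.2, -0.1, -0.7]
grip_width: 0.0158
```

servo_tool(
  commands=[0,0,0,0,0,0,0,0,0,0,0,0,0,0,0,0,0,0,0,0,0,0,0,0],
  jaw=30,
)

```text
time_s: 19.6
tool_pos: [0.5257, 0.2072, 0.0325]
tool_rot: [180.0, -2.0, -4.7]
force: [0.5, -0.0, 0.0]
grip_width: 0.0295
```

servo_tool(
  commands=[0,0,-10,0,0,0,0,0,-30,0,0,0,0,0,-45,0,-2,0,0,10,-45,0,0,0,0,45,-10,0,0,0,0,45,0,0,0,0,0,45,0,0,0,0,0,45,0,0,0,0,0,45,0,0,0,0,0,45,0,0,0,0],
)

```text
time_s: 20.6
tool_pos: [0.4994, -0.0732, 0.1735]
tool_rot: [180.0, -0.1, -4.7]
force: [0.7, -0.9, 0.3]
grip_width: 0.0297
```

servo_tool(
  commands=[0,45,0,0,0,0,0,45,0,0,0,0,0,45,0,0,0,0,-10,25,0,0,0,0,0,0,0,0,0,0,0,0,0,0,0,0],
  jaw=45,
)

```text
time_s: 21.2
tool_pos: [0.4765, -0.2302, 0.173]
tool_rot: [-180.0, -0.0, -4.8]
force: [-0.1, 0.8, 0.2]
grip_width: 0.0449
```

Run:
```python
from tools import *
from mv import *
p,_,X=cloud("top");s,_,Y=cloud("scene");np.savez("/tmp/top6.npz",p=p,X=X);np.savez("/tmp/scene6.npz",p=s,X=Y)
cv2.imwrite("pics/e6.png",np.hstack([cv2.resize(p[185:315,150:300,::-1],(400,347),interpolation=cv2.INTER_CUBIC),cv2.resize(s[230:400,180:350,::-1],(347,347),interpolation=cv2.INTER_CUBIC)]))
cv2.imwrite("pics/top6.png",p[:,:,::-1])
handle(p,(340,255,24,48),"top",thr=75)
o=monitor.get_obs();print(o["tool_pos"],o["tool_rot"],o["grip_width"],o["force"])
for y in((424,255,14,48),): handle(p,y,"top",thr=65)
```

```text
top n 194 rect (13.7, 65.8) len 0.0658 wid 0.0137 centre [ 0.4942 -0.1103] [ 0.4943 -0.1103] yaw -6.0 grip [ 0.5012 -0.111 ]
[ 0.47713341 -0.22860853  0.17290866] [-1.79980566e+02 -4.79029000e-02 -4.60707375e+00] 0.04517033125734379 [-0.56656725  0.14151497  0.13351354]
top n 500 rect (28.3, 77.8) len 0.078 wid 0.0287 centre [ 0.4789 -0.2836] [ 0.4776 -0.2835] yaw -1.5 grip [ 0.4859 -0.2838]
```

View pics/e6.png

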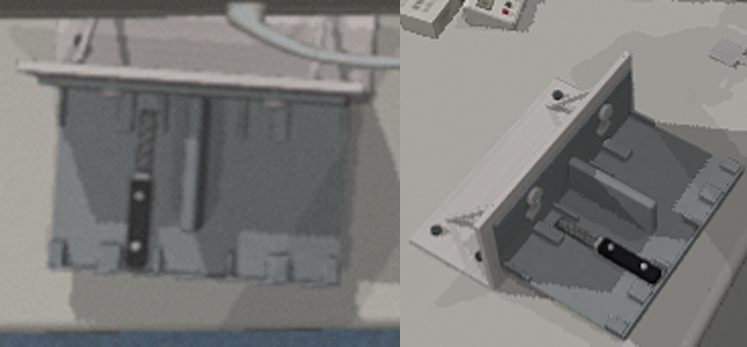

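View pics/top6.png

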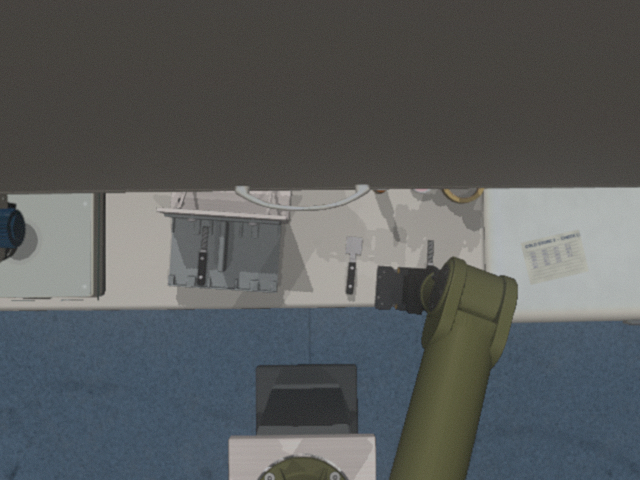

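servo_tool(
  commands=[10,25,10,0,0,-0.8,10,25,20,0,0,-0.8,0,0,40,0,0,0,0,0,40,0,0,0,0,0,25,0,0,0,0,0,10,0,0,0,0,0,0,0,0,0,0,0,0,0,0,0],
)

```text
time_s: 22.1
tool_pos: [0.4941, -0.2814, 0.0289]
tool_rot: [179.9, -0.1, -3.1]
force: [-0.1, 0.1, -0.1]
grip_width: 0.045
```

Run:
```python
from mv import *
p,_=read_camera("top");s,_=read_camera("scene")
cv2.imwrite("pics/e7.png",np.hstack([cv2.resize(p[205:310,400:490,::-1],None,fx=4.4,fy=5,interpolation=cv2.INTER_CUBIC),cv2.resize(s[150:255,340:416,::-1],None,fx=5,fy=5,interpolation=cv2.INTER_CUBIC)]))
o=monitor.get_obs();print(o["tool_pos"],o["tool_rot"],o["grip_width"],o["force"])
```

```text
[ 0.49417337 -0.28206519  0.02947297] [179.89889384  -0.18306366  -3.11118003] 0.04505929115375082 [ 0.21767097  0.23807615 -0.19553643]
```

View pics/e7.png

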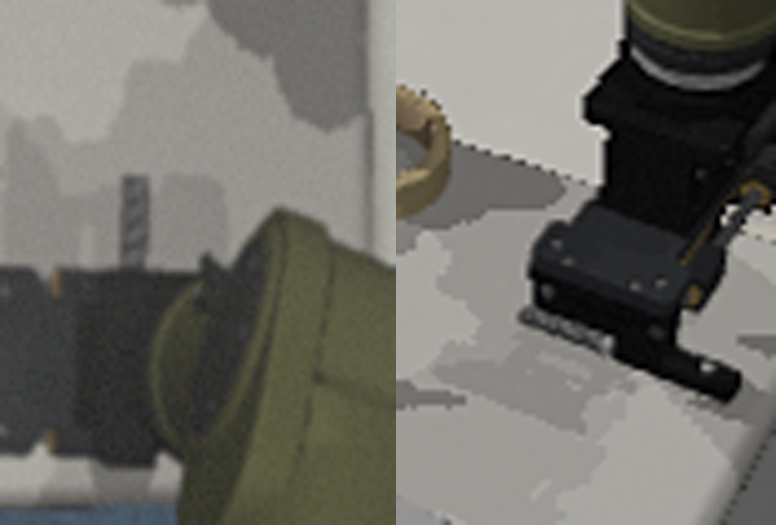

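Gripper is over the file, which sits at the same place (blade tip at about px (430,240) in the top view). Descend and close.

servo_tool(
  commands=[0,0,12,0,0,0,0,0,10,0,0,0,0,0,4,0,0,0,0,0,0,0,0,0],
)

```text
time_s: 22.6
tool_pos: [0.4921, -0.2814, 0.0008]
tool_rot: [-180.0, 0.1, -3.1]
force: [-0.4, -0.4, 0.2]
grip_width: 0.0454
```

servo_tool(
  commands=[0,0,0,0,0,0,0,0,0,0,0,0,0,0,0,0,0,0,0,0,0,0,0,0,0,0,0,0,0,0,0,0,0,0,0,0,0,0,0,0,0,0],
  jaw=0,
)

```text
time_s: 23.3
tool_pos: [0.4925, -0.2817, 0.0014]
tool_rot: [180.0, 0.0, -3.1]
force: [-0.8, -0.7, 0.0]
grip_width: 0.0158
```

Run:
```python
from mv import *
o=monitor.get_obs();print(o["tool_pos"],o["tool_rot"],o["grip_width"])
p=np.array(o["tool_pos"]);p[2]=.17
s=plan(p,-3.1,step=40)
s=plan((.5195,.117,.17),-4.7,step=44,start=s)
```

```text
[ 0.49252146 -0.28167103  0.0013901 ] [ 1.79992283e+02  5.15283775e-04 -3.14196562e+00] 0.015764414019594997
5 rows
[-0, 0, -33.7, 0, 0, -0.01, -0, 0, -33.7, 0, 0, -0.01, -0, 0, -33.8, 0, 0, -0.01, -0, 0, -33.7, 0, 0, -0.01, -0, 0, -33.7, 0, 0, -0.01]
10 rows
[0.5, -40, -0, 0, 0, 0.16, 0.5, -39.9, -0, 0, 0, 0.16, 0.3, -40, -0, 0, 0, 0.16, 0.2, -39.9, -0, 0, 0, 0.16, 0.1, -40, -0, 0, 0, 0.16, -0, -39.9, -0, 0, 0, 0.16, -0.1, -40, -0, 0, 0, 0.16, -0.3, -39.9, -0.1, 0, 0, 0.16, -0.3, -40, 0, 0, 0, 0.16, -0.5, -39.9, 0, 0, 0, 0.16]
```

servo_tool(
  commands=[0,0,-15,0,0,0,0,0,-35,0,0,0,0,0,-40,0,0,0,0,0,-40,0,0,0,0,0,-39,0,0,0,0,0,0,0,0,0,0.5,-40,0,0,0,0.2,0.5,-40,0,0,0,0.2,0.5,-40,0,0,0,0.2,0,-40,0,0,0,0.2],
)

```text
time_s: 24.3
tool_pos: [0.5033, -0.1203, 0.1708]
tool_rot: [180.0, -0.0, -4.0]
force: [0.1, -0.2, -0.8]
grip_width: 0.0157
```

servo_tool(
  commands=[0,-40,0,0,0,0.2,0,-40,0,0,0,0.2,0,-40,0,0,0,0.2,0,-40,0,0,0,0.2,0,-40,0,0,0,0,-1,-40,0,0,0,0,0,0,0,0,2,0,0,0,0,0,0,0,0,0,0,0,0,0],
)

```text
time_s: 25.2
tool_pos: [0.5209, 0.1163, 0.1706]
tool_rot: [179.9, -2.0, -4.8]
force: [-0.1, -0.2, -0.5]
grip_width: 0.0155
```

servo_tool(
  commands=[-6,0,15,0,0,0,0,0,30,0,0,0,0,0,30,0,0,0,0,0,25,0,0,0,0,0,15,0,0,0,0,0,10,0,0,0,0,0,6,0,0,0,0,0,2,0,0,0,0,0,0,0,0,0],
)

```text
time_s: 26.1
tool_pos: [0.5203, 0.1175, 0.0378]
tool_rot: [-180.0, -2.1, -4.7]
force: [-0.2, 0.4, 0.2]
grip_width: 0.0155
```

Run:
```python
from mv import *
p,_=read_camera("top");s,_=read_camera("scene")
cv2.imwrite("pics/e8.png",np.hstack([cv2.resize(p[185:315,150:300,::-1],(400,347),interpolation=cv2.INTER_CUBIC),cv2.resize(s[230:400,180:350,::-1],(347,347),interpolation=cv2.INTER_CUBIC)]))
o=monitor.get_obs();print(o["tool_pos"],o["tool_rot"],o["grip_width"],o["force"])
```

```text
[0.52044831 0.11765376 0.03813441] [-179.99285971   -2.08888821   -4.74028115] 0.015613935575979227 [-0.23795839  0.21646066 -0.857898  ]
```

View pics/e8.png

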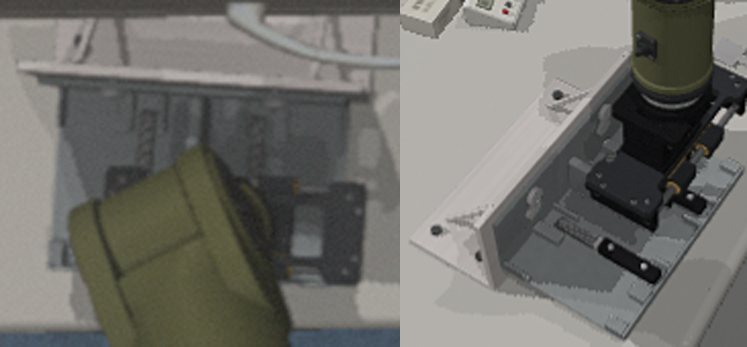

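servo_tool(
  commands=[-1,0,2,0,0,0,0,0,2,0,0,0,0,0,1,0,0,0,0,0,1,0,0,0,0,0,0,0,0,0],
)

```text
time_s: 26.7
tool_pos: [0.5189, 0.1175, 0.0311]
tool_rot: [180.0, -2.0, -4.7]
force: [0.6, 0.4, -1.3]
grip_width: 0.0156
```

servo_tool(
  commands=[0,0,0,0,0,0,0,0,0,0,0,0,0,0,0,0,0,0,0,0,0,0,0,0],
  jaw=30,
)

```text
time_s: 27.1
tool_pos: [0.5191, 0.1176, 0.0313]
tool_rot: [180.0, -2.0, -4.7]
force: [-0.2, 0.7, 0.2]
grip_width: 0.0291
```

servo_tool(
  commands=[0,0,-10,0,0,0,0,0,-30,0,0,0,0,0,-45,0,-2,0,0,10,-45,0,0,0,0,40,-10,0,0,0,0,40,0,0,0,0,0,40,0,0,0,0,0,40,0,0,0,0,0,40,0,0,0,0,0,0,0,0,0,0],
)

```text
time_s: 28.1
tool_pos: [0.4977, -0.0985, 0.1718]
tool_rot: [179.8, -0.0, -5.3]
force: [0.3, 0.1, 0.1]
grip_width: 0.0301
```

Run:
```python
from mv import *
from tools import *
p,_=read_camera("top");s,_=read_camera("scene")
cv2.imwrite("pics/e9.png",np.hstack([cv2.resize(p[185:315,150:300,::-1],(400,347),interpolation=cv2.INTER_CUBIC),cv2.resize(s[230:400,180:350,::-1],(347,347),interpolation=cv2.INTER_CUBIC)]))
cv2.imwrite("pics/sc9.png",s[:,:,::-1])
handle(s,(345,252,40,30),"scene")
o=monitor.get_obs();print(o["tool_pos"],o["tool_rot"],o["grip_width"],o["force"])
print(look_for("scene","scraper_a_grip"))
```

```text
scene n 187 rect (21.1, 69.3) len 0.0693 wid 0.0215 centre [ 0.4922 -0.1009] [ 0.4919 -0.1009] yaw -6.8 grip [ 0.4991 -0.1017]
[ 0.49863543 -0.09211536  0.17180856] [-1.79983739e+02 -3.82443840e-02 -4.87320466e+00] 0.030213158860967808 [0.33751185 0.5129957  0.13450054]
[{'box': [331.3, 247.2, 47.4, 28.1], 'conf': 0.58}]
```

View pics/e9.png

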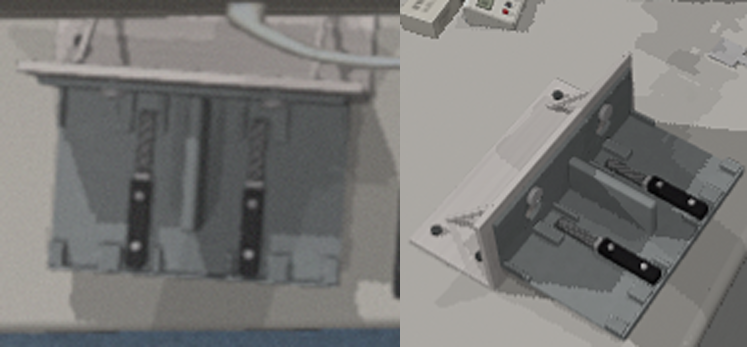

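View pics/sc9.png

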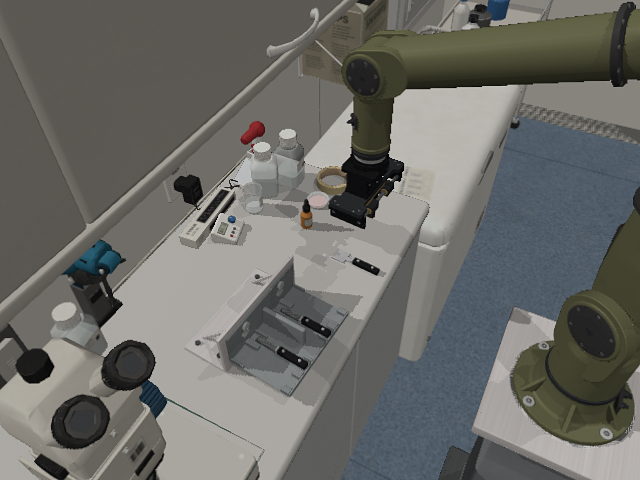

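servo_tool(
  commands=[4,17,15,0,0,1.1,0,0,40,0,0,0,0,0,40,0,0,0,0,0,35,0,0,0,0,0,20,0,0,0,0,0,10,0,0,0,0,0,6,0,0,0,0,0,3,0,0,0,0,0,0,0,0,0],
  jaw=45,
)

```text
time_s: 29.15
tool_pos: [0.5019, -0.1088, 0.0027]
tool_rot: [180.0, -0.1, -5.8]
force: [0.3, 0.2, 0.2]
grip_width: 0.0447
```

servo_tool(
  commands=[0,0,0,0,0,0,0,0,0,0,0,0,0,0,0,0,0,0,0,0,0,0,0,0,0,0,0,0,0,0,0,0,0,0,0,0,0,0,0,0,0,0,0,0,0,0,0,0],
  jaw=0,
)

```text
time_s: 29.95
tool_pos: [0.5014, -0.109, 0.0025]
tool_rot: [180.0, -0.0, -5.8]
force: [-0.6, -0.2, 2.6]
grip_width: 0.0159
```

Run:
```python
from mv import *
o=monitor.get_obs();print(o["tool_pos"],o["tool_rot"],o["grip_width"])
p=np.array(o["tool_pos"]);p[2]=.17
s=plan(p,-6,step=40)
s=plan((.511,.0721,.17),-4.7,step=42,start=s)
```

```text
[ 0.50140183 -0.10896053  0.00245718] [ 1.79976537e+02 -1.65067761e-02 -5.84222044e+00] 0.015943178238325948
5 rows
[0, 0, -33.5, 0, -0, 0.03, 0, 0, -33.5, 0, -0, 0.03, 0, 0, -33.5, 0, -0, 0.03, 0, 0.1, -33.5, 0, -0, 0.03, 0, -0, -33.5, 0, -0, 0.03]
5 rows
[-1.9, -36.2, -0, 0, -0, -0.26, -1.7, -36.2, -0, 0, -0, -0.26, -1.5, -36.3, -0.1, 0, -0, -0.26, -1.4, -36.2, 0, 0, -0, -0.26, -1.2, -36.3, -0, 0, -0, -0.26]
```

servo_tool(
  commands=[0,0,-15,0,0,0,0,0,-35,0,0,0,0,0,-40,0,0,0,0,0,-40,0,0,0,0,0,-38,0,0,0,0,0,0,0,0,0,-2,-36,0,0,0,-0.25,-2,-36,0,0,0,-0.25,-1.5,-36,0,0,0,-0.25,-1.5,-36,0,0,0,-0.25],
)

```text
time_s: 30.95
tool_pos: [0.5073, 0.0368, 0.17]
tool_rot: [180.0, 0.0, -4.8]
force: [0.7, 0.6, -0.6]
grip_width: 0.0154
```

servo_tool(
  commands=[-1,-36,0,0,2,-0.25,0,0,0,0,0,0,0,0,0,0,0,0,0,0,0,0,0,0],
)

```text
time_s: 31.35
tool_pos: [0.5098, 0.0699, 0.1699]
tool_rot: [179.9, -2.0, -4.7]
force: [-0.7, 0.6, -0.4]
grip_width: 0.0156
```

servo_tool(
  commands=[0,0,15,0,0,0,0,0,30,0,0,0,0,0,30,0,0,0,0,0,25,0,0,0,0,0,15,0,0,0,0,0,10,0,0,0,0,0,5,0,0,0,0,0,0,0,0,0],
)

```text
time_s: 32.15
tool_pos: [0.5147, 0.0707, 0.0401]
tool_rot: [180.0, -2.0, -4.6]
force: [-1.3, -0.0, -0.7]
grip_width: 0.0157
```

Run:
```python
from mv import *
p,_=read_camera("top");s,_=read_camera("scene")
cv2.imwrite("pics/e10.png",np.hstack([cv2.resize(p[185:315,150:300,::-1],(400,347),interpolation=cv2.INTER_CUBIC),cv2.resize(s[230:400,180:350,::-1],(347,347),interpolation=cv2.INTER_CUBIC)]))
o=monitor.get_obs();print(o["tool_pos"],o["tool_rot"],o["grip_width"],o["force"])
```

```text
[0.51539457 0.07093064 0.04113499] [-179.99912875   -2.09686413   -4.59623925] 0.016058672875651412 [ 0.33520455  0.28123145 -0.74182161]
```

View pics/e10.png

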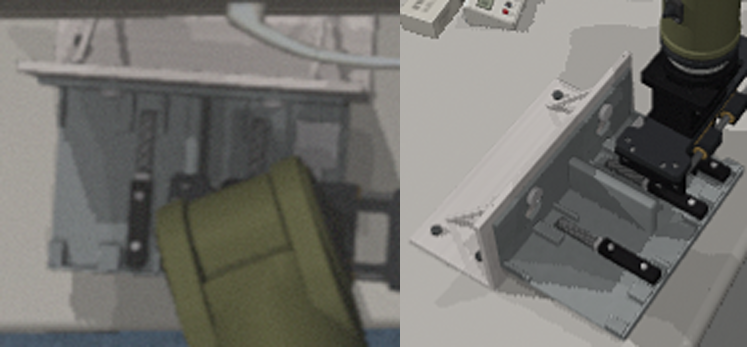

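servo_tool(
  commands=[0,-1,3,0,0,0,0,0,2,0,0,0,0,0,2,0,0,0,0,0,1,0,0,0,0,0,0,0,0,0],
)

```text
time_s: 32.75
tool_pos: [0.5148, 0.0718, 0.0321]
tool_rot: [180.0, -2.0, -4.6]
force: [1.1, -0.3, -1.0]
grip_width: 0.0158
```

servo_tool(
  commands=[0,0,0,0,0,0,0,0,0,0,0,0,0,0,0,0,0,0,0,0,0,0,0,0],
  jaw=26,
)

```text
time_s: 33.15
tool_pos: [0.515, 0.0718, 0.0324]
tool_rot: [180.0, -2.0, -4.6]
force: [0.4, -0.4, 0.1]
grip_width: 0.0259
```

servo_tool(
  commands=[0,0,-10,0,0,0,0,0,-30,0,0,0,0,0,-45,0,-2,0,0,10,-45,0,0,0,0,40,-10,0,0,0,0,40,0,0,0,0,0,40,0,0,0,0,0,40,0,0,0,0,0,40,0,0,0,0,0,40,0,0,0,0],
)

```text
time_s: 34.15
tool_pos: [0.4918, -0.1786, 0.1733]
tool_rot: [180.0, -0.1, -4.6]
force: [0.7, 0.2, -0.0]
grip_width: 0.0259
```

servo_tool(
  commands=[-10,40,0,0,0,0,-10,30,0,0,0,0,0,0,0,0,0,0,0,0,0,0,0,0],
)

```text
time_s: 34.55
tool_pos: [0.4663, -0.2456, 0.1729]
tool_rot: [-180.0, -0.0, -4.7]
force: [0.4, 0.1, 0.1]
grip_width: 0.0257
```

Run:
```python
from mv import *
from ov import *
p,_,X=cloud("top");s,_,Y=cloud("scene");np.savez("/tmp/top7.npz",p=p,X=X);np.savez("/tmp/scene7.npz",p=s,X=Y)
cv2.imwrite("pics/f1.png",cv2.resize(p[185:310,150:300,::-1],None,fx=5,fy=4.8,interpolation=cv2.INTER_CUBIC))
cv2.imwrite("pics/f2.png",cv2.resize(s[245:405,180:360,::-1],None,fx=3.7,fy=3.7,interpolation=cv2.INTER_CUBIC))
cv2.imwrite("pics/f3.png",s[:,:,::-1]);cv2.imwrite("pics/f4.png",p[:,:,::-1])
for n in("scene","top"):
  for l in("scraper_a_grip","file_a_grip","tape_roll","petri_dish","dropper_bottle"): print(n,l,[(r["conf"],r["box"]) for r in look_for(n,l)])
o=monitor.get_obs();print(o["tool_pos"],o["force"])
```

```text
scene scraper_a_grip [(0.94, [288.9, 290.6, 51.0, 29.8])]
scene file_a_grip [(0.76, [257.7, 335.6, 50.8, 34.7])]
scene tape_roll [(0.58, [315.0, 165.3, 37.0, 27.7])]
scene petri_dish [(0.66, [308.0, 192.9, 20.4, 13.0]), (0.63, [181.2, 254.9, 112.2, 121.8])]
scene dropper_bottle [(0.64, [300.7, 200.2, 15.6, 29.0])]
top scraper_a_grip [(0.79, [260.7, 229.2, 13.3, 57.9])]
top file_a_grip [(0.57, [196.7, 225.4, 9.7, 57.6])]
top tape_roll [(0.72, [442.9, 183.3, 41.3, 21.1]), (0.56, [259.2, 229.6, 16.3, 58.7])]
top petri_dish []
top dropper_bottle [(0.16, [168.9, 216.2, 111.9, 70.5])]
[ 0.4664362  -0.24517282  0.17224278] [0.18716541 0.04019385 0.37530616]
```

View pics/f1.png

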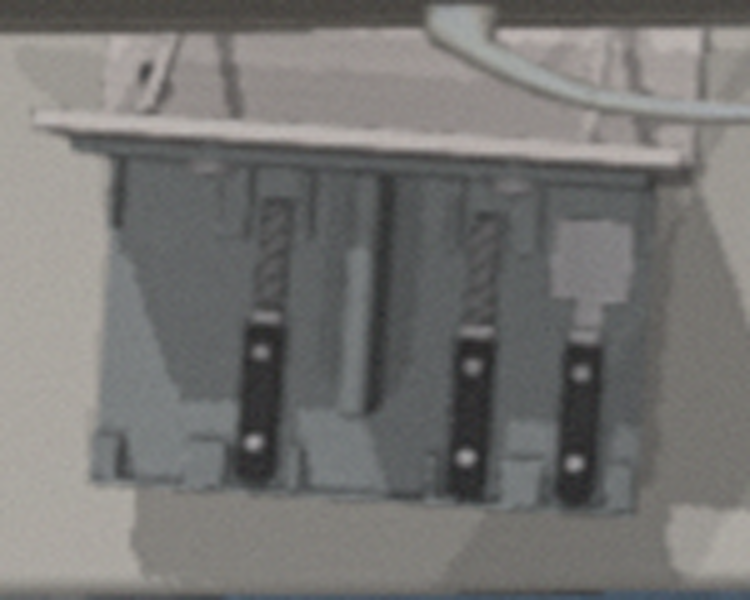

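View pics/f2.png

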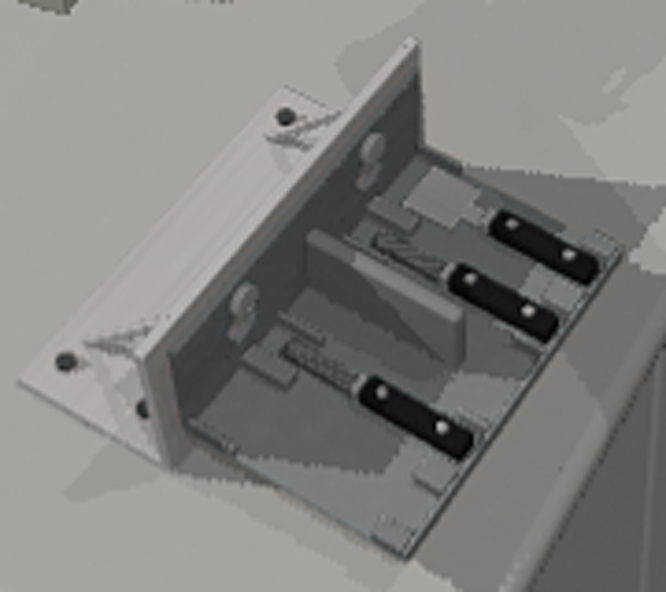

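View pics/f3.png

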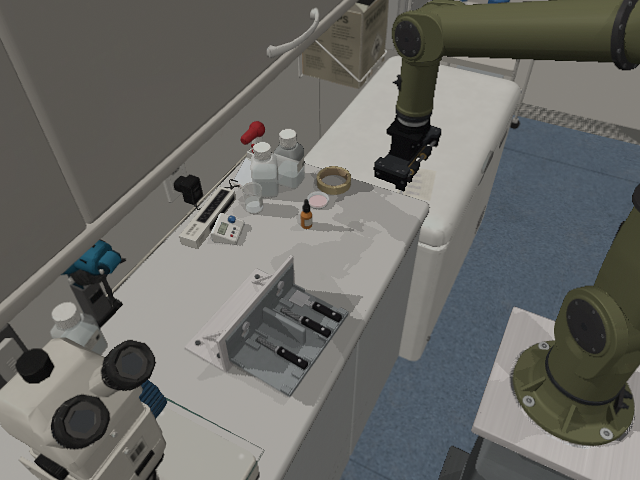

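Run:
```python
from ov import *
X=np.load("/tmp/top7.npz")["X"];p=np.load("/tmp/top7.npz")["p"];S=np.load("/tmp/scene7.npz");Y=S["X"];sp=S["p"]
yw=np.radians(-4.65)
rib=np.array([.5658,.1584,0])
for nm,XX,pp in(("top",X,p),("scene",Y,sp)):
    g=pp.max(2).astype(int);T=(XX-rib)@Rz(yw)+[.018,0,0]   # tray frame x,y
    for c in(.045,-.045,-.09):
        bb=[]
        for lo in np.arange(-.075,.075,.015):
            m=(abs(T[...,1]-c-(-.0025 if nm=="top" else 0))<.006)&(T[...,0]>lo)&(T[...,0]<lo+.015)
            # height over floor plane (droop .036, floor .0297 at tray x ~ -.015)
            h=T[...,2][m]-(.0297+.036*(T[...,0][m]+.02)); bb.append(round(float(np.median(h))*1000,1) if m.any() else None)
        print(nm,c,bb)
        m=(abs(T[...,1]-c)<.014)&(abs(T[...,0])<.08)&(g<65)&(T[...,2]>.03)
        if m.any(): print("   dark x range",np.percentile(T[...,0][m],[1,99]).round(4))
```

```text
top 0.045 [8.4, 11.3, 10.8, 11.4, 12.6, 4.8, 3.0, 2.2, 2.6, 722.8]
   dark x range [-0.0661  0.0628]
top -0.045 [6.5, 11.6, 11.8, 11.4, 11.9, 5.0, 3.0, 2.0, 1.8, 918.1]
   dark x range [-0.0661  0.0697]
top -0.09 [9.0, 11.8, 11.9, 11.4, 12.0, 4.3, 2.4, 2.7, 2.2, 992.8]
   dark x range [-0.0664  0.073 ]
scene 0.045 [-0.5, 11.3, 11.1, 11.5, 11.4, 5.1, 3.1, 3.1, 2.5, 614.6]
   dark x range [-0.0673  0.0721]
scene -0.045 [-0.8, 11.7, 10.3, 10.8, 12.2, 5.5, 1.9, 2.8, 2.4, 591.4]
   dark x range [-0.0669  0.0732]
scene -0.09 [-2.1, 11.2, 10.6, 11.5, 10.9, 7.4, 1.3, 2.1, 1.6, 573.5]
   dark x range [-0.067   0.0734]
```

```bash
python3 -c "
from cell import env
print(env.sign_off())"
```

```text
the job is handed in; nothing more can be done
None
```

The tray hangs on both studs, and all three tools that were on the worktop lie in it. I handed the job in at about 35 s; the sign-off reports no verdict.

- **Tray:** I lined it up with the board in both cameras and pushed it in until it touched the board. It then slid down freely until it met resistance with its underside at about 30 mm, and I let go. Both stud heads show in the slots, and the floor tilts forward by about 0.036 rad, within the stated droop.
- **Tools:** There was one scraper and two files; I saw no second scraper in any picture. One file goes in each inner compartment and the scraper in the right outer one, all with handles to the front. One file was knocked aside during the run, so I measured its position again before picking it up.
- **Last checks:** In depth readings from both cameras all three tools lie flat. Their butt ends are about 4 mm clear of the inside of the front lip. The scene camera shows the bottle, dish and tape still in place. The gripper is empty and clear, at about 0.17 m height.
- **Disagreements:** The two cameras differed by about 2–3 mm sideways. Floor height came out about 2 mm different between readings. Neither affected the result.

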